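# Swap the test cartridge in the slanted reader

## Task

The white reader still holds the spent cartridge with the orange tab. First slide it sideways out from under the yellow keeper, draw it out of the slanted slot and stand it fully down in the empty red return stand. Then take the fresh cartridge with the blue tab from the blue stand, slide it fully down into the reader's slot, push it sideways under the keeper to its stop, and let go; leave the cups, bottle, label roll and marker where they stand.

Things in the scene. Friction and masses are not known exactly. Their poses are not given: they have to be found in the camera images.
- fresh_centre (a point): Fresh cartridge, white with blue tab: T-shaped slab 12 mm thick (x), 120 long (z). Lower part 104 wide (y), 70 long; above it the tab, 80 wide, 50 long. Point: centre, 60 mm above the foot. Best pinched across its thickness mid-tab, 38 mm above the point along z, tool along z. Starts in the blue stand. Axes: x normal, y width, z foot to tab, leaning 30 deg towards the robot. Symmetric.
- spent_centre (a point): Spent cartridge, grey with orange tab: same shape, size, centre point and axes as the fresh one. Two 12 mm wide shoulders lie beside the tab's root, 10 mm above the point along z. It starts fully down in the reader's slot, its +y shoulder under the yellow keeper, 1 mm from the stop. All smooth, slippery plastic; lifted 1 to 2 mm off the floor a cartridge slides freely and clears the keeper.
- reader_mouth (a point): White fixed reader, 138 wide, 150 deep, 95 mm high, screen behind the slot. Point: middle of the free mouth of its slot, 82 mm above the table. Axes: z out of the slot, leaning 30 deg from vertical towards the robot; y level along the slot (left at yaw 0); x across it, back and up. Slot 14.5 mm across, 70 deep, lips flaring to 23 mm in the top 10 mm; free mouth 108 long (y -54 to +54 mm).
- reader_home (a point): Place of a cartridge's centre when home in the reader: 11 mm to +y of point reader_mouth and 10 mm below it along z, 1 mm short of the stop. Axes as there. A cartridge goes fully down (foot on the floor, shoulders level with the mouth) centred on reader_mouth in y, then slides 12 mm to +y against the stop; it comes out by the same way back.
- return_stand_mouth (a point): Red fixed return stand, empty, 130 wide, 125 deep, 95 mm high. Point: centre of its slot's mouth, 82 mm above the table. Slot 14.5 mm across, 110 long, 70 deep, lips flaring to 23 mm in the top 10 mm; no keeper. Axes: z out of the slot, leaning 30 deg from vertical towards the robot; y level along the slot; x across it, back and up.
- return_stand_home (a point): Place of a cartridge's centre when fully down in the red return stand: 10 mm below its mouth along z. Axes as point return_stand_mouth.
- fresh_stand_home (a point): Place of a cartridge's centre when fully down in the blue stand, which holds the fresh cartridge at the start: 10 mm below its mouth along z; mouth 82 mm above the table. Fixed; same shape, slot and axes as the red stand.
- fresh: The fresh cartridge as a body, 0.08 to 0.17 kg; origin at its centre; its z is vertical while it stands in a slot.
- spent: The spent cartridge as a body, 0.08 to 0.17 kg; origin at its centre; its z is vertical while it stands in a slot.
- cup_orange_mid (a point): Specimen cup with an orange lid, 55 mm across, 72 mm high, loose; point half-way up. Leave alone.
- cup_blue_mid (a point): Specimen cup with a light blue lid, 55 mm across, 72 mm high, loose; point half-way up. Leave alone.
- dropper_mid (a point): Brown dropper bottle with a black top, 33 mm across, 106 mm high, loose, between two of the holders; point half-way up. Leave alone.
- roll_mid (a point): White roll of labels, 72 mm across, 30 mm high, lying loose; point half-way up. Leave alone.
- black_marker_mid (a point): Grey and black marker, 138 mm long, 14 mm thick, lying loose between two of the holders, long axis its y; point at its middle. Leave alone.
- keeper (a point): Yellow keeper at the +y end of the reader's slot, fixed. Point: middle of its underside's inner edge, 54 mm to +y and 3.5 mm above point reader_mouth, same axes. It overhangs the last 10 mm of the slot; top 7 mm above its underside. Beneath it the slot runs on 10 mm from this point to the end stop.

How it is judged:
By the outcome, as a careful person would: the job done as asked, in the order asked, and still so for the second after the job is handed in, with the robot touching nothing.
It also fails if it takes over 70 s, if anything falls off the work surface, if the arm or the gripper's body presses on something with over 40 N, if the wrist force passes 120 N, or if a joint passes its speed limit or range.

## Robot

A 6-joint arm with a two-finger parallel gripper is mounted at the origin on a cart in front of the work surface, level with it; the furniture and walls round the work are solid. World frame = base frame: x ahead of the robot, y to its left, z up, the work surface at z = 0. Lengths are in m, angles in rad, forces in N, time in s.
With the tool pointing down it reaches from about 0.35 to 0.95 m from the base axis. Payload 17.4 kg.
Tool frame: the origin (TCP) lies midway between the tips of the shut fingers; the grasp point (between the pads) lies 19 mm behind it; z points along the fingers, y is the line along which they close (so a half turn about z gives the same grasp; the last joint's range is limited). The gripper opens to 93 mm and grips with 3 to 60 N. Pads are 15 mm wide; open, the fingers measure 128 mm over their backs; the gripper's body (75 mm by 188 mm) begins 65 mm behind the grasp point.
Start: joints at [-1.309, 0.116, 1.442, -0, 1.584, -0.038], TCP at [0.199, -0.645, 0.219] pointing down, gripper open.
Joint ranges: [-2.83, 2.83], [-0.83, 2.19], [0.07, 2.5], [-1.14, 4.28], [0.01, 3], [-2.97, 2.97]. Speed limits (rad/s): [1.89, 1.89, 2.22, 3.14, 3.14, 3.14].

## Interface

Orientations are given as a rotation vector (axis times angle).
In Python, from plant import r, eyes, job gives the robot as it stands. The module is installed in compiled form; this text tells all that it offers.
- The arm moves only by the tool jog_arm, never from a script. Its argument "moves" is a list of rows, each an object with "gripper": the opening, from -1 (shut) to 1 (fully open); "slide": the shift along the tool's x, y, z in mm, a list of three; "twist": the turn, a rotation vector about the tool's x, y, z in degrees, a list of three. A call has 1 to 5 rows; each row shifts and turns the commanded pose from where the row before left it, along the tool's axes as they then stand; what a row does not reach is not made up. A row lasts 1/10 s, in which the tool goes at most 50 mm and 8.59 degrees, less where a joint would pass 70% of its speed; a pose out of reach is approached as far as the arm can. A call with a gripper value outside its range is refused whole. The fingers move at their own pace and stop on an object; the grip force is fixed at half the most. Time passes only in rows, so rows that do not move let the fingers close. It gives the time, the measured TCP pose, the force, the opening and the grip force at its end, in the units of the state.
- r.observe(): the state, without advancing time (a new reading comes with each control period).
- eyes.snapshot(name): name is "side" or "top"; returns a dict with "pixels" (480x640x3 uint8, red, green, blue), "fx", "fy", "cx", "cy" (pixels), "distortion" ([k1, k2, p1, p2, k3] as OpenCV has them; the pictures are not rectified), "view" (4x4, takes a point from world to camera coordinates). Camera axes: x right, y up, looking along -z (the intrinsics and any distortion apply to the point x, -y, -z); pixel columns grow to the right and rows downward; lengths in m; the calibration is good to about 2 mm. A picture is of the moment at which its call begins. There is no depth.
- job.hand_in(): hands the job in; it is judged then, once.
Trained networks look in a picture, given as the dict that the camera call returned (one of the last four; its "shot" number tells which), for a name from the list of things; names that differ only in an ending like _2 or _b are one class to them, and where a whole thing is asked for, a point or a joint stands for the part that bears it (a point fixed in the world has none). Each returns a list of dicts, best first, with "p" (0 to 1); they miss things now and then, are a little off and sometimes report something else, mostly with a low value. They report only what shows in the picture. A call takes as long as a camera call.
- eyes.boxes_of(picture, target): "at" ([x, y, z] in m, in the coordinates of the camera as it stood for that picture, good to about 4 mm: the middle of the surface that is visible of it).
- eyes.spot_point(picture, target): "at" ([x, y, z] in m, in the coordinates of the camera as it stood for that picture, good to about 4 mm: a listed point, or the origin of a listed thing).
The state is a dict: "clock": time; "joints": joint angles; "joint_vel": joint speeds; "joint_torque": joint torques, N m; "ee_pos": TCP position; "eef_rot": TCP orientation; "wrist_force": force on the tool from outside, world axes, zero at the start; "wrist_torque": the same for the moment, N m; "grip_width": opening from 0.0 (shut) to 1.0 (fully open); "grasp_force": force on a finger pad.
Only numpy, scipy, OpenCV 4.12 (cv2) and the standard library are available. Lean on these libraries where they do the work, as an engineer would, in place of code of your own. Each camera call takes 0.05 s, during which the arm holds its last target. There are 200 camera calls.

## Working session

There is one attempt and no reset: what is moved stays moved. The work goes in short steps, Python scripts to look and compute and a tool call to move; the robot and the scene stay as the last step left them, time stands still between calls to the robot, and variables do not carry over. Pictures are saved under pics/ and viewed, at most 10 in all, crops included, and the job is handed in when it is done.

Besides the shell and the picture viewer there is one more tool, called after "Emit:" as name(argument=value, ...), one argument or row to a line, values as JSON. jog_arm: Moves the arm, as the interface text tells. Its arguments: {"type":"object","properties":{"moves":{"type":"array"}},"required":["moves"]}

```bash
mkdir -p pics
cat > h.py <<'E'
import numpy as np, cv2
from scipy.spatial.transform import Rotation as R
from plant import r, eyes, job
def snap(n, f=None):
    s=eyes.snapshot(n)
    if f: cv2.imwrite('pics/'+f, s['pixels'][:,:,::-1])
    return s
def w(s,p): return (np.linalg.inv(s['view'])@np.r_[p,1])[:3]
def px(s,P):
    c=(np.array(s['view'])@np.c_[np.atleast_2d(P),np.ones(len(np.atleast_2d(P)))].T)[:3].T*[1,-1,-1]
    K=np.array([[s['fx'],0,s['cx']],[0,s['fy'],s['cy']],[0,0,1]])
    return cv2.projectPoints(c,np.zeros(3),np.zeros(3),K,np.array(s['distortion'],float))[0][:,0]
def spot(s,n,k=1):
    return [(np.round(w(s,d['at']),4).tolist(),round(d['p'],2)) for d in eyes.spot_point(s,n)[:k]]
def st():
    o=r.observe(); 
    print(o['clock'],np.round(o['ee_pos'],4),np.round(R.from_rotvec(o['eef_rot']).as_matrix(),3).tolist(),np.round(o['wrist_force'],1),o['grip_width'],o['grasp_force'])
    return o
E
cat > a.py <<'E'
from h import *
st()
for c in ['side','top']:
    s=snap(c,c+'1.png'); print(c,np.round(s['view'],3).tolist(),s['fx'],s['distortion'])
    for n in ['fresh_centre','spent_centre','reader_mouth','reader_home','return_stand_mouth','return_stand_home','fresh_stand_home','keeper','cup_orange_mid','cup_blue_mid','dropper_mid','roll_mid','black_marker_mid']:
        print(n,spot(s,n))
E
python3 a.py
```

```text
0.0 [ 0.1993 -0.6447  0.2179] [[0.955, 0.295, -0.0], [0.295, -0.955, 0.001], [0.0, -0.001, -1.0]] [ 0.5 -0.4 -0.4] 0.9980724540753797 0.0
side [[0.947, -0.319, -0.02, -0.434], [0.149, 0.387, 0.91, -0.159], [-0.283, -0.865, 0.414, -1.323], [0.0, 0.0, 0.0, 1.0]] 544.5675321926242 [-0.13665406  0.          0.          0.          0.        ]
fresh_centre [([0.5318, -0.2696, 0.0747], 0.82)]
spent_centre [([0.5404, 0.0118, 0.0702], 0.71)]
reader_mouth [([0.5401, 0.0056, 0.0823], 0.63)]
reader_home [([0.5458, 0.0129, 0.0699], 0.84)]
return_stand_mouth []
return_stand_home []
fresh_stand_home [([0.5369, -0.2696, 0.0724], 0.6)]
keeper [([0.535, 0.0585, 0.0858], 0.61)]
cup_orange_mid []
cup_blue_mid [([0.5811, -0.4335, 0.034], 0.94)]
dropper_mid [([0.5051, 0.1343, 0.0494], 0.74)]
roll_mid [([0.3735, -0.3568, 0.0143], 0.56)]
black_marker_mid [([0.4641, -0.137, 0.0071], 0.71)]
top [[-0.015, -1.0, -0.016, 0.031], [0.99, -0.017, 0.14, -0.5], [-0.14, -0.013, 0.99, -1.527], [0.0, 0.0, 0.0, 1.0]] 579.6419910420624 [-0.1259292  0.         0.         0.         0.       ]
fresh_centre [([0.5318, -0.2725, 0.0739], 0.72)]
spent_centre [([0.5436, 0.0151, 0.0723], 0.82)]
reader_mouth [([0.5405, 0.0038, 0.083], 0.79)]
reader_home [([0.5479, 0.0133, 0.0748], 0.77)]
return_stand_mouth [([0.4824, 0.2465, 0.0832], 0.68)]
return_stand_home [([0.4892, 0.2477, 0.0718], 0.56)]
fresh_stand_home [([0.5364, -0.2734, 0.0733], 0.59)]
keeper [([0.5405, 0.0586, 0.0815], 0.96)]
cup_orange_mid [([0.4895, 0.4499, 0.0364], 0.69)]
cup_blue_mid [([0.5442, 0.0135, 0.0735], 0.19)]
dropper_mid [([0.5107, 0.1315, 0.0504], 0.43)]
roll_mid [([0.3747, -0.3545, 0.0098], 0.62)]
black_marker_mid [([0.471, -0.1337, 0.0037], 0.46)]
```

View pics/side1.png

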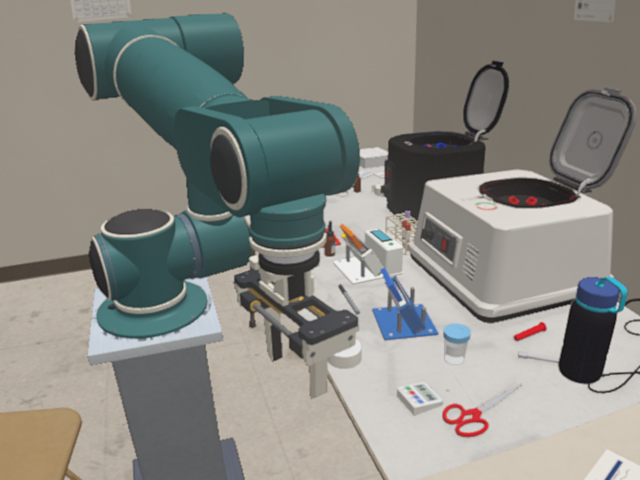

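View pics/top1.png

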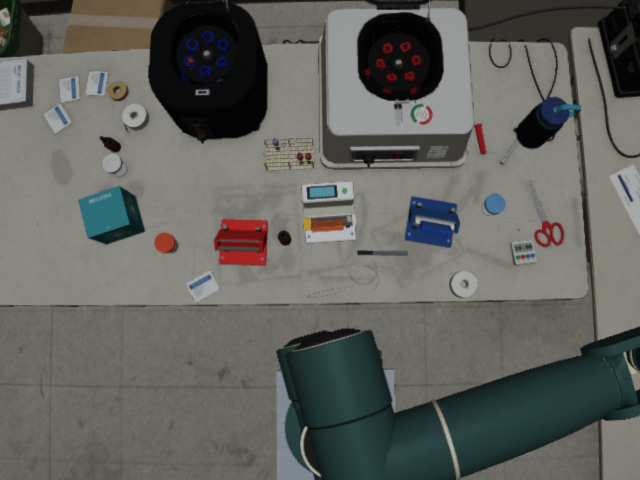

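```bash
cat > b.py <<'E'
from h import *
s=snap('top'); im=s['pixels'][:,:,::-1]
t=[cv2.resize(im[y:y+60,x:x+80],(400,300),interpolation=cv2.INTER_CUBIC) for x,y in [(203,212),(290,190),(393,190)]]
s2=snap('side'); i2=s2['pixels'][:,:,::-1]
t.append(cv2.resize(i2[215:290,325:425],(400,300),interpolation=cv2.INTER_CUBIC))
cv2.imwrite('pics/t.png',np.vstack([np.hstack(t[:2]),np.hstack(t[2:])]))
E
python3 b.py
```

```text
(no output)
```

View pics/t.png

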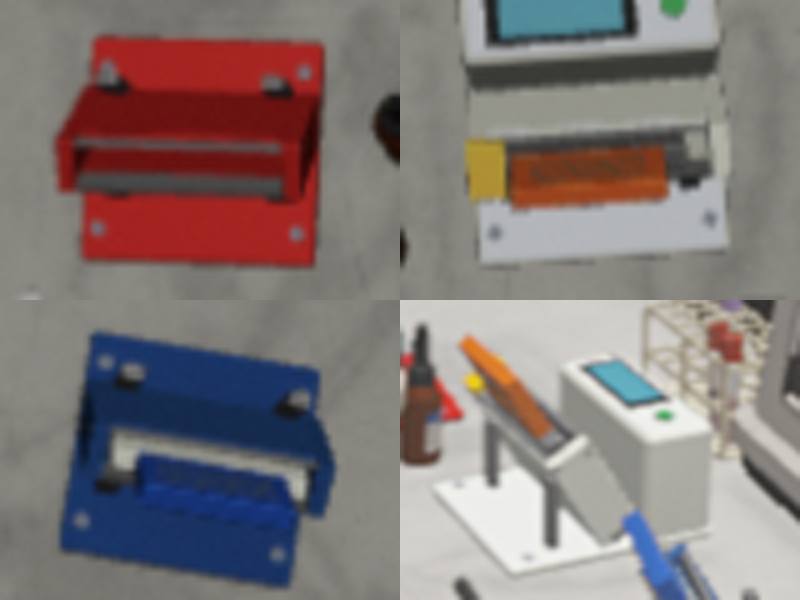

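```bash
cat > c.py <<'E'
from h import *
s=snap('top')
K=np.array([[s['fx'],0,s['cx']],[0,s['fy'],s['cy']],[0,0,1]]);V=np.array(s['view']);D=np.array(s['distortion'],float)
def ray(p,z):
    u=cv2.undistortPoints(np.array([[p]],float),K,D)[0,0]
    d=V[:3,:3].T@np.array([u[0],-u[1],-1]); o=-V[:3,:3].T@V[:3,3]
    return o+d*(z-o[2])/d[2]
def tile(off,l): return [ (off[0]+a/5-.4,off[1]+b/5-.4) for a,b in l]
for n,o,l in [('red',(203,212),[(94,38),(322,43),(314,266),(82,258)]),('blue',(393,190),[(92,33),(320,72),(290,287),(62,250)]),('reader',(290,190),[(80,265),(328,248)])]:
    P=np.array([ray(p,.004) for p in tile(o,l)])
    e=lambda a,b:(np.round(np.linalg.norm(P[a]-P[b]),4), P[a]-P[b])
    yw=lambda v:np.degrees(np.arctan2(-v[0],v[1])); yw2=lambda v:np.degrees(np.arctan2(v[1],v[0]))
    if len(P)==4:
        print(n,np.round(P.mean(0),4),[e(0,1)[0],e(3,2)[0],e(0,3)[0],e(1,2)[0]],yw(e(0,1)[1]),yw(e(3,2)[1]),yw2(e(0,3)[1]),yw2(e(1,2)[1]))
    else: print(n,P.mean(0).round(4),e(0,1)[0],yw(e(0,1)[1]))
P=[ray(p,.120) for p in tile((290,190),[(112,210),(268,197)])]
v=P[0]-P[1]; print('orange edge',np.round(P,4).tolist(),np.linalg.norm(v),np.degrees(np.arctan2(-v[0],v[1])))
for k in range(4):
  for c in ['top','side']:
    s=snap(c); print(c,[spot(s,n) for n in ['spent_centre','reader_mouth','return_stand_mouth','fresh_centre','keeper']])
E
python3 c.py
```

```text
red [0.5017 0.2456 0.004 ] [np.float64(0.1276), np.float64(0.1286), np.float64(0.123), np.float64(0.1241)] -2.3282544702936523 -2.8051736496758646 -2.538107674925717 -2.09596567810589
blue [ 0.5492 -0.2741  0.004 ] [np.float64(0.129), np.float64(0.1274), np.float64(0.1234), np.float64(0.1224)] -10.725788078515404 -10.257327177277517 -9.835885668881748 -10.590986730439111
reader [0.4999 0.0047 0.004 ] 0.1367 2.9970991326849834
orange edge [[0.5087, 0.0511, 0.12], [0.514, -0.0287, 0.12]] 0.07993518196240405 3.8454458003733705
top [[([0.5429, 0.0124, 0.0734], 0.95)], [([0.5409, 0.0035, 0.0827], 0.91)], [([0.4798, 0.245, 0.0825], 0.92)], [([0.5313, -0.2702, 0.0724], 0.81)], [([0.5408, 0.06, 0.0844], 0.88)]]
side [[([0.5414, 0.0169, 0.07], 0.54)], [([0.5419, 0.0033, 0.0801], 0.74)], [], [([0.5297, -0.2715, 0.0748], 0.79)], [([0.5331, 0.0574, 0.0841], 0.85)]]
top [[([0.5442, 0.0111, 0.07], 0.58)], [([0.544, 0.0022, 0.0845], 0.62)], [], [([0.5302, -0.2711, 0.0722], 0.84)], [([0.5433, 0.058, 0.085], 0.93)]]
side [[([0.5386, 0.0176, 0.0712], 0.73)], [([0.5379, 0.0054, 0.0801], 0.69)], [], [([0.5316, -0.2698, 0.0742], 0.6)], [([0.5359, 0.0584, 0.0862], 0.57)]]
top [[([0.545, 0.0156, 0.0722], 0.86)], [([0.5417, 0.0025, 0.0815], 0.91)], [([0.4785, 0.2492, 0.0825], 0.89)], [([0.5346, -0.271, 0.0724], 0.81)], [([0.5414, 0.0625, 0.0844], 0.93)]]
side [[([0.5385, 0.0168, 0.0686], 0.74)], [([0.5383, 0.0031, 0.0794], 0.8)], [([0.5321, -0.2702, 0.0715], 0.73)], [([0.529, -0.2711, 0.073], 0.61)], [([0.5373, 0.0582, 0.0849], 0.76)]]
top [[([0.5437, 0.0119, 0.0701], 0.8)], [([0.539, 0.0033, 0.0849], 0.84)], [([0.4807, 0.2479, 0.0824], 0.62)], [([0.5334, -0.2705, 0.0741], 0.77)], [([0.5364, 0.0575, 0.0819], 0.95)]]
side [[([0.5387, 0.0174, 0.0711], 0.56)], [([0.5379, 0.0051, 0.0813], 0.88)], [([0.5052, 0.1356, 0.0533], 0.58)], [([0.5289, -0.2711, 0.0737], 0.83)], [([0.5333, 0.0571, 0.0821], 0.7)]]
```

```bash
cat > plan.py <<'E'
from h import *
def axes(yaw):  # cartridge axes, columns x y z
    return (R.from_euler('z',yaw,degrees=True)*R.from_euler('y',-30,degrees=True)).as_matrix()
def tool(A): return np.c_[A[:,1],A[:,0],-A[:,2]]
MOUTH=dict(reader=(np.array([.5405,.0040,.082]),3.2),red=(np.array([.4793,.2468,.082]),-2.5),blue=(np.array([.526,-.270,.082]),-10.4))
def pose(n,dx=0,dy=0,dz=0):  # TCP pose with cartridge centre at offset (mm, slot axes) from mouth
    m,y=MOUTH[n]; A=axes(y); return m+A@np.array([dx,dy,dz+19])/1e3, tool(A)
def plan(targets,step=45,rot=8,grip=0,start=None):
    o=r.observe(); p,M=start or (np.array(o['ee_pos']),R.from_rotvec(o['eef_rot']).as_matrix())
    import json; rows=[]
    for tp,tM in targets:
        n=max(1,int(np.ceil(max(np.linalg.norm(tp-p)*1e3/step,np.degrees(R.from_matrix(M.T@tM).magnitude())/rot))))
        for i in range(n):
            k=n-i
            s=np.round(M.T@(tp-p)/k*1e3,1); t=np.round(np.degrees(R.from_matrix(M.T@tM).as_rotvec()/k),1)
            rows.append(dict(gripper=grip,slide=s.tolist(),twist=t.tolist()))
            p=p+M@s/1e3; M=M@R.from_rotvec(np.radians(t)).as_matrix()
    for i in range(0,len(rows),5): print(json.dumps(rows[i:i+5]))
def err(n,**k):
    o=r.observe(); p,M=pose(n,**k); C=M.T@(np.array(o['ee_pos'])-p)*1e3
    print('err tool mm',C.round(2),'rot',np.degrees(R.from_matrix(M.T@R.from_rotvec(o['eef_rot']).as_matrix()).as_rotvec()).round(2))
E
python3 - <<'E'
from plan import *
o=st(); M=R.from_rotvec(o['eef_rot']).as_matrix()
p1,_=pose('reader',dy=11,dz=110)
plan([(np.array([.25,-.55,.30]),M),pose('reader',dy=11,dz=100)])
print(p1)
E
```

```text
3.95 [ 0.1993 -0.6449  0.2186] [[0.955, 0.295, -0.0], [0.295, -0.955, -0.0], [-0.0, 0.0, -1.0]] [ 0.1 -0.4 -1.1] 1.0028626068491053 0.0
[{"gripper": 0, "slide": [25.5, -25.2, -27.1], "twist": [0.0, 0.0, 0.0]}, {"gripper": 0, "slide": [25.5, -25.3, -27.1], "twist": [0.0, 0.0, 0.0]}, {"gripper": 0, "slide": [25.4, -25.2, -27.2], "twist": [0.0, 0.0, 0.0]}, {"gripper": 0, "slide": [27.6, -33.5, 8.2], "twist": [-1.8, 1.4, -5.3]}, {"gripper": 0, "slide": [30.4, -31.0, 7.9], "twist": [-1.8, 1.4, -5.3]}]
[{"gripper": 0, "slide": [32.9, -28.4, 7.7], "twist": [-1.8, 1.4, -5.3]}, {"gripper": 0, "slide": [35.2, -25.4, 7.7], "twist": [-1.8, 1.4, -5.3]}, {"gripper": 0, "slide": [37.2, -22.3, 7.9], "twist": [-1.8, 1.4, -5.3]}, {"gripper": 0, "slide": [39.0, -19.1, 8.2], "twist": [-1.8, 1.4, -5.3]}, {"gripper": 0, "slide": [40.4, -15.7, 8.6], "twist": [-1.8, 1.4, -5.3]}]
[{"gripper": 0, "slide": [41.4, -12.1, 9.1], "twist": [-1.8, 1.4, -5.3]}, {"gripper": 0, "slide": [42.2, -8.6, 9.8], "twist": [-1.8, 1.4, -5.3]}, {"gripper": 0, "slide": [42.5, -5.0, 10.7], "twist": [-1.9, 1.4, -5.3]}, {"gripper": 0, "slide": [42.6, -1.4, 11.6], "twist": [-1.9, 1.4, -5.3]}, {"gripper": 0, "slide": [42.2, 2.1, 12.6], "twist": [-1.8, 1.5, -5.3]}]
[{"gripper": 0, "slide": [41.5, 5.6, 13.9], "twist": [-1.9, 1.4, -5.3]}, {"gripper": 0, "slide": [40.5, 9.0, 15.1], "twist": [-1.8, 1.5, -5.3]}]
[0.47548653 0.01138236 0.19371728]
```

Emit:
jog_arm(
  moves=[
    {"gripper": 0, "slide": [25.5, -25, -27], "twist": [0, 0, 0]},
    {"gripper": 0, "slide": [25.5, -25.5, -27], "twist": [0, 0, 0]},
    {"gripper": 0, "slide": [25.5, -25, -27], "twist": [0, 0, 0]},
    {"gripper": 0, "slide": [27.5, -33.5, 8], "twist": [-1.8, 1.4, -5.3]},
    {"gripper": 0, "slide": [30.5, -31, 8], "twist": [-1.8, 1.4, -5.3]},
  ],
)

```text
clock: 4.45
ee_pos: [0.2839, -0.4688, 0.2841]
eef_rot: [2.991, 0.745, 0.091]
wrist_force: [1.1, 0.4, 0.6]
grip_width: 0.623
grasp_force: 0.0
```

Emit:
jog_arm(
  moves=[
    {"gripper": 0, "slide": [33, -28.5, 7.5], "twist": [-1.8, 1.4, -5.3]},
    {"gripper": 0, "slide": [35, -25.5, 7.5], "twist": [-1.8, 1.4, -5.3]},
    {"gripper": 0, "slide": [37, -22.5, 8], "twist": [-1.8, 1.4, -5.3]},
    {"gripper": 0, "slide": [39, -19, 8], "twist": [-1.8, 1.4, -5.3]},
    {"gripper": 0, "slide": [40.5, -15.5, 8.5], "twist": [-1.8, 1.4, -5.3]},
  ],
)

```text
clock: 4.95
ee_pos: [0.3653, -0.2677, 0.2427]
eef_rot: [2.608, 1.349, 0.295]
wrist_force: [0.9, -0.2, 0.7]
grip_width: 0.501
grasp_force: 0.0
```

Emit:
jog_arm(
  moves=[
    {"gripper": 0, "slide": [41.5, -12, 9], "twist": [-1.8, 1.4, -5.3]},
    {"gripper": 0, "slide": [42, -8.5, 10], "twist": [-1.8, 1.4, -5.3]},
    {"gripper": 0, "slide": [42.5, -5, 10.5], "twist": [-1.9, 1.4, -5.3]},
    {"gripper": 0, "slide": [42.5, -1.5, 11.5], "twist": [-1.9, 1.4, -5.3]},
    {"gripper": 0, "slide": [42, 2, 12.5], "twist": [-1.8, 1.5, -5.3]},
  ],
)

```text
clock: 5.45
ee_pos: [0.4473, -0.0674, 0.2023]
eef_rot: [2.101, 1.832, 0.473]
wrist_force: [1.4, -0.6, -0.3]
grip_width: 0.499
grasp_force: 0.0
```

Emit:
jog_arm(
  moves=[
    {"gripper": 0, "slide": [41.5, 5.5, 14], "twist": [-1.9, 1.4, -5.3]},
    {"gripper": 0, "slide": [40.5, 9, 15], "twist": [-1.8, 1.5, -5.3]},
    {"gripper": 0, "slide": [0, 0, 0], "twist": [0, 0, 0]},
  ],
)

```text
clock: 5.75
ee_pos: [0.48, 0.0152, 0.1841]
eef_rot: [1.87, 1.996, 0.534]
wrist_force: [-1.5, -0.7, 0.0]
grip_width: 0.502
grasp_force: 0.0
```

Run:
```python
from plan import *
err('reader',dy=11,dz=100)
s=snap('side');s2=snap('top')
K=5
a=cv2.resize(s['pixels'][195:295,300:420,::-1],(480,400),interpolation=cv2.INTER_CUBIC)
b=cv2.resize(s2['pixels'][180:280,280:360,::-1],(320,400),interpolation=cv2.INTER_CUBIC)
cv2.imwrite('pics/n1.png',np.hstack([a,b]))
print([spot(s,n) for n in ['spent_centre','keeper']],[spot(s2,n) for n in ['spent_centre','keeper']])
plan([pose('reader',dy=11,dz=-10)],step=25)
```

```text
err tool mm [ 3.57 -0.7   0.73] rot [ 0.04  0.29 -0.44]
[[([0.5378, 0.0165, 0.075], 0.49)], [([0.5304, 0.0563, 0.082], 0.96)]] [[([0.377, -0.3545, 0.0135], 0.56)], [([0.5371, 0.0593, 0.0818], 0.92)]]
[{"gripper": 0, "slide": [0.4, -0.0, 22.2], "twist": [0.0, 0.0, -0.0]}, {"gripper": 0, "slide": [0.3, -0.0, 22.2], "twist": [0.0, 0.0, -0.0]}, {"gripper": 0, "slide": [0.4, -0.1, 22.3], "twist": [0.0, 0.0, -0.0]}, {"gripper": 0, "slide": [0.3, -0.0, 22.2], "twist": [0.0, 0.0, -0.0]}, {"gripper": 0, "slide": [0.4, -0.1, 22.3], "twist": [0.0, 0.0, -0.1]}]
```

View pics/n1.png

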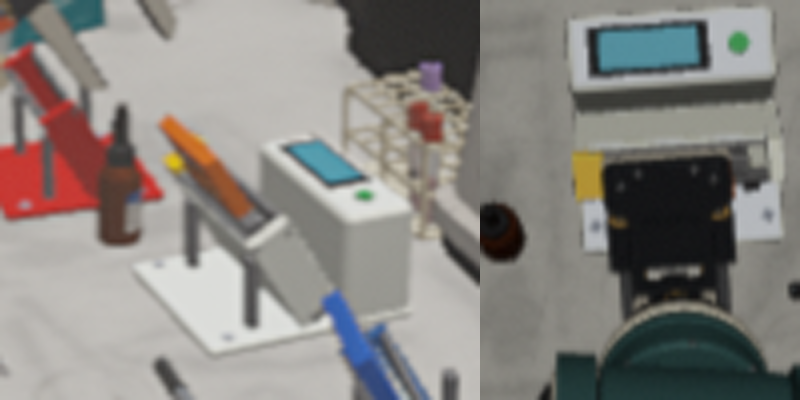

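Emit:
jog_arm(
  moves=[
    {"gripper": 0, "slide": [0, 0, 30], "twist": [0, 0, 0]},
    {"gripper": 0, "slide": [0, 0, 30], "twist": [0, 0, 0]},
    {"gripper": 0, "slide": [0, 0, 20], "twist": [0, 0, 0]},
    {"gripper": 0, "slide": [0, 0, 0], "twist": [0, 0, 0]},
  ],
)

```text
clock: 6.45
ee_pos: [0.5195, 0.0123, 0.1137]
eef_rot: [1.882, 1.987, 0.529]
wrist_force: [-0.2, -0.0, -0.2]
grip_width: 0.5
grasp_force: 0.0
```

```bash
cat > view.py <<'E'
from plan import *
import sys
f=sys.argv[1]; x,y=map(int,sys.argv[2:4]); x2,y2=map(int,sys.argv[4:6])
st(); s=snap('side');s2=snap('top')
a=cv2.resize(s['pixels'][y:y+75,x:x+75,::-1],(400,400),interpolation=cv2.INTER_CUBIC)
b=cv2.resize(s2['pixels'][y2:y2+75,x2:x2+75,::-1],(400,400),interpolation=cv2.INTER_CUBIC)
cv2.imwrite('pics/'+f,np.hstack([a,b]))
E
python3 view.py n2.png 325 205 285 190; python3 -c "
from plan import *
err('reader',dy=11,dz=-10)"
```

```text
6.45 [0.5195 0.0123 0.1137] [[-0.054, 0.867, 0.496], [0.999, 0.047, 0.028], [0.001, 0.496, -0.868]] [-0.2 -0.  -0.2] 0.49975280943034023 0.0
err tool mm [ -1.3    0.   -31.27] rot [0.03 0.   0.05]
```

View pics/n2.png

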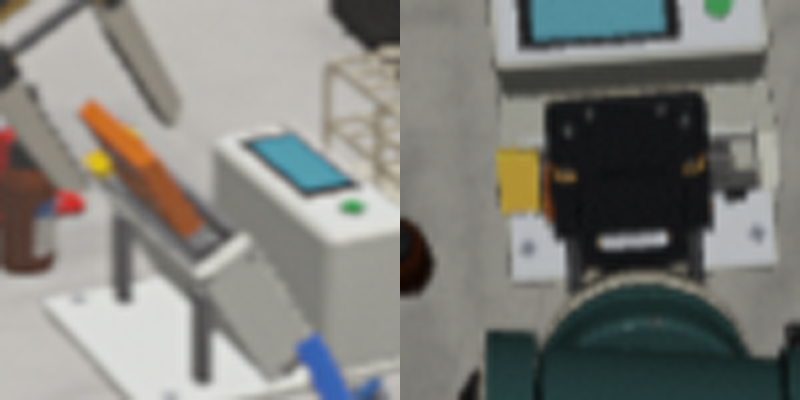

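Emit:
jog_arm(
  moves=[
    {"gripper": 0, "slide": [1, 0, 16], "twist": [0, 0, 0]},
    {"gripper": 0, "slide": [0, 0, 15], "twist": [0, 0, 0]},
    {"gripper": -0.3, "slide": [0, 0, 0], "twist": [0, 0, 0]},
    {"gripper": -0.5, "slide": [0, 0, 0], "twist": [0, 0, 0]},
    {"gripper": -0.5, "slide": [0, 0, 0], "twist": [0, 0, 0]},
  ],
)

```text
clock: 7.05
ee_pos: [0.5356, 0.0151, 0.0911]
eef_rot: [1.876, 1.985, 0.534]
wrist_force: [-0.4, -0.9, -0.1]
grip_width: 0.291
grasp_force: 0.0
```

```bash
python3 view.py n3.png 325 205 285 190; python3 -c "
from plan import *
err('reader',dy=11,dz=-10)"
```

```text
7.05 [0.5356 0.0151 0.0911] [[-0.056, 0.864, 0.501], [0.998, 0.049, 0.028], [0.0, 0.501, -0.865]] [-0.4 -0.9 -0.1] 0.29128105472942617 0.0
err tool mm [ 0.47  0.6  -0.71] rot [-0.08  0.03 -0.03]
```

View pics/n3.png

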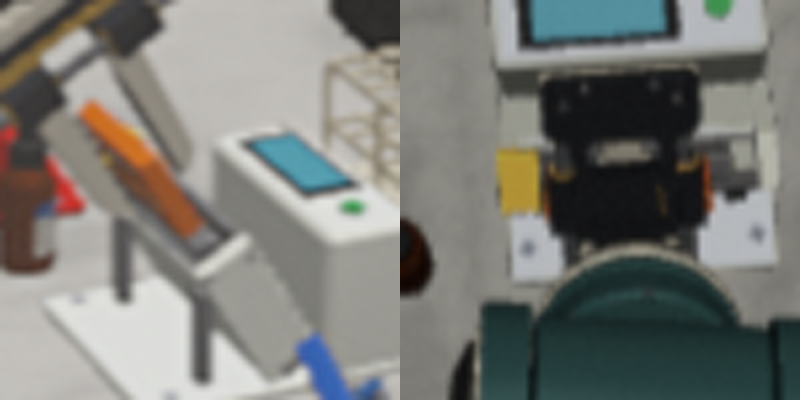

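Emit:
jog_arm(
  moves=[
    {"gripper": -0.65, "slide": [0, 0, 0], "twist": [0, 0, 0]},
    {"gripper": -0.65, "slide": [0, 0, 0], "twist": [0, 0, 0]},
    {"gripper": -0.65, "slide": [0, 0, 0], "twist": [0, 0, 0]},
  ],
)

```text
clock: 7.45
ee_pos: [0.5354, 0.0153, 0.0896]
eef_rot: [1.877, 1.986, 0.533]
wrist_force: [-0.6, 0.8, -0.4]
grip_width: 0.18
grasp_force: 0.0
```

Emit:
jog_arm(
  moves=[
    {"gripper": -1, "slide": [0, 0, 0], "twist": [0, 0, 0]},
    {"gripper": -1, "slide": [0, 0, 0], "twist": [0, 0, 0]},
    {"gripper": -1, "slide": [0, 0, 0], "twist": [0, 0, 0]},
  ],
)

```text
clock: 7.75
ee_pos: [0.5355, 0.0153, 0.0896]
eef_rot: [1.877, 1.986, 0.533]
wrist_force: [0.9, 0.7, 0.1]
grip_width: 0.126
grasp_force: 30.0
```

Emit:
jog_arm(
  moves=[
    {"gripper": -1, "slide": [0, 0, -1.5], "twist": [0, 0, 0]},
    {"gripper": -1, "slide": [0, 0, 0], "twist": [0, 0, 0]},
  ],
)

```text
clock: 7.95
ee_pos: [0.5346, 0.0152, 0.0909]
eef_rot: [1.877, 1.986, 0.533]
wrist_force: [1.1, -0.5, -0.1]
grip_width: 0.128
grasp_force: 30.0
```

Emit:
jog_arm(
  moves=[
    {"gripper": -1, "slide": [-4, 0, 0], "twist": [0, 0, 0]},
    {"gripper": -1, "slide": [-4, 0, 0], "twist": [0, 0, 0]},
    {"gripper": -1, "slide": [0, 0, 0], "twist": [0, 0, 0]},
  ],
)

```text
clock: 8.25
ee_pos: [0.5352, 0.0067, 0.0908]
eef_rot: [1.878, 1.986, 0.532]
wrist_force: [1.7, 0.6, -0.4]
grip_width: 0.129
grasp_force: 30.0
```

Emit:
jog_arm(
  moves=[
    {"gripper": -1, "slide": [-3, 0, 0], "twist": [0, 0, 0]},
    {"gripper": -1, "slide": [0, 0, 0], "twist": [0, 0, 0]},
    {"gripper": -1, "slide": [0, 0, 0], "twist": [0, 0, 0]},
  ],
)

```text
clock: 8.55
ee_pos: [0.5353, 0.0041, 0.0908]
eef_rot: [1.877, 1.986, 0.532]
wrist_force: [2.0, -0.1, -0.2]
grip_width: 0.124
grasp_force: 30.0
```

Emit:
jog_arm(
  moves=[
    {"gripper": -1, "slide": [0, 0, -2], "twist": [0, 0, 0]},
    {"gripper": -1, "slide": [0, 0, -3], "twist": [0, 0, 0]},
    {"gripper": -1, "slide": [0, 0, -3], "twist": [0, 0, 0]},
    {"gripper": -1, "slide": [0, 0, 0], "twist": [0, 0, 0]},
  ],
)

```text
clock: 8.95
ee_pos: [0.5311, 0.0041, 0.0981]
eef_rot: [1.877, 1.987, 0.532]
wrist_force: [1.7, 0.1, -0.0]
grip_width: 0.128
grasp_force: 30.0
```

Run:
```python
from plan import *
plan([pose('reader',dz=130),pose('red',dz=130),pose('red',dz=68)],step=40,grip=-1)
```

```text
[{"gripper": -1, "slide": [-0.1, 0.0, -32.6], "twist": [-0.0, -0.0, 0.0]}, {"gripper": -1, "slide": [-0.1, 0.0, -32.6], "twist": [-0.0, -0.0, 0.0]}, {"gripper": -1, "slide": [-0.2, 0.0, -32.6], "twist": [-0.0, -0.0, 0.0]}, {"gripper": -1, "slide": [-0.1, 0.1, -32.6], "twist": [-0.0, -0.0, 0.0]}, {"gripper": -1, "slide": [36.2, -5.8, -3.3], "twist": [-0.0, -0.4, 0.7]}]
[{"gripper": -1, "slide": [36.1, -6.3, -3.6], "twist": [-0.0, -0.4, 0.7]}, {"gripper": -1, "slide": [36.0, -6.7, -3.9], "twist": [-0.0, -0.4, 0.7]}, {"gripper": -1, "slide": [35.8, -7.1, -4.1], "twist": [-0.0, -0.4, 0.7]}, {"gripper": -1, "slide": [35.7, -7.6, -4.3], "twist": [-0.0, -0.4, 0.7]}, {"gripper": -1, "slide": [35.6, -8.0, -4.6], "twist": [-0.0, -0.4, 0.7]}]
[{"gripper": -1, "slide": [35.6, -8.4, -4.9], "twist": [-0.0, -0.5, 0.8]}, {"gripper": -1, "slide": [-0.0, -0.0, 31.0], "twist": [-0.0, 0.0, -0.0]}, {"gripper": -1, "slide": [-0.0, -0.0, 31.0], "twist": [-0.0, 0.0, -0.0]}]
```

Emit:
jog_arm(
  moves=[
    {"gripper": -1, "slide": [0, 0, -32], "twist": [0, 0, 0]},
    {"gripper": -1, "slide": [0, 0, -33], "twist": [0, 0, 0]},
    {"gripper": -1, "slide": [0, 0, -33], "twist": [0, 0, 0]},
    {"gripper": -1, "slide": [0, 0, -32], "twist": [0, 0, 0]},
    {"gripper": -1, "slide": [36, -6, -3.5], "twist": [0, -0.4, 0.7]},
  ],
)

```text
clock: 9.45
ee_pos: [0.4575, 0.0322, 0.2145]
eef_rot: [1.893, 1.961, 0.53]
wrist_force: [0.6, 0.8, -1.4]
grip_width: 0.125
grasp_force: 30.0
```

Emit:
jog_arm(
  moves=[
    {"gripper": -1, "slide": [36, -6, -3.5], "twist": [0, -0.4, 0.7]},
    {"gripper": -1, "slide": [36, -7, -4], "twist": [0, -0.4, 0.7]},
    {"gripper": -1, "slide": [36, -7, -4], "twist": [0, -0.4, 0.7]},
    {"gripper": -1, "slide": [36, -7.5, -4], "twist": [0, -0.4, 0.7]},
    {"gripper": -1, "slide": [35.5, -8, -4.5], "twist": [0, -0.4, 0.7]},
  ],
)

```text
clock: 9.95
ee_pos: [0.4131, 0.2162, 0.2099]
eef_rot: [1.951, 1.897, 0.509]
wrist_force: [1.3, -0.6, -1.5]
grip_width: 0.128
grasp_force: 30.0
```

Emit:
jog_arm(
  moves=[
    {"gripper": -1, "slide": [35.5, -8.5, -5], "twist": [0, -0.5, 0.8]},
    {"gripper": -1, "slide": [0, 0, 25], "twist": [0, 0, 0]},
    {"gripper": -1, "slide": [0, 0, 25], "twist": [0, 0, 0]},
    {"gripper": -1, "slide": [0, 0, 0], "twist": [0, 0, 0]},
    {"gripper": -1, "slide": [0, 0, 0], "twist": [0, 0, 0]},
  ],
)

```text
clock: 10.45
ee_pos: [0.4299, 0.2491, 0.1668]
eef_rot: [1.966, 1.88, 0.502]
wrist_force: [0.4, 0.2, -1.0]
grip_width: 0.123
grasp_force: 30.0
```

```bash
python3 view.py n4.png 300 190 200 185; python3 -c "
from plan import *
err('red',dz=66)
for c in ['top','side']*2:
    s=snap(c);print(c,[spot(s,n) for n in ['return_stand_mouth','spent_centre','reader_mouth']])"
```

```text
10.45 [0.4299 0.2491 0.1668] [[0.045, 0.866, 0.498], [0.999, -0.039, -0.023], [-0.001, 0.499, -0.867]] [ 0.4  0.2 -1. ] 0.12304510336792593 29.99916136264801
err tool mm [  0.38   0.5  -14.14] rot [-0.04  0.01  0.09]
top [[([0.4804, 0.2463, 0.0823], 0.81)], [([0.4399, 0.2474, 0.1492], 0.61)], [([0.5401, 0.0036, 0.084], 0.82)]]
side [[([0.4803, 0.2436, 0.0782], 0.7)], [([0.4316, 0.2501, 0.1463], 0.7)], [([0.5397, 0.0027, 0.0772], 0.78)]]
top [[([0.4821, 0.2458, 0.082], 0.6)], [([0.438, 0.2491, 0.1468], 0.61)], [([0.5379, 0.0027, 0.0852], 0.75)]]
side [[([0.4819, 0.2481, 0.0792], 0.73)], [([0.4318, 0.2471, 0.1509], 0.63)], [([0.5405, 0.0027, 0.0799], 0.87)]]
```

View pics/n4.png

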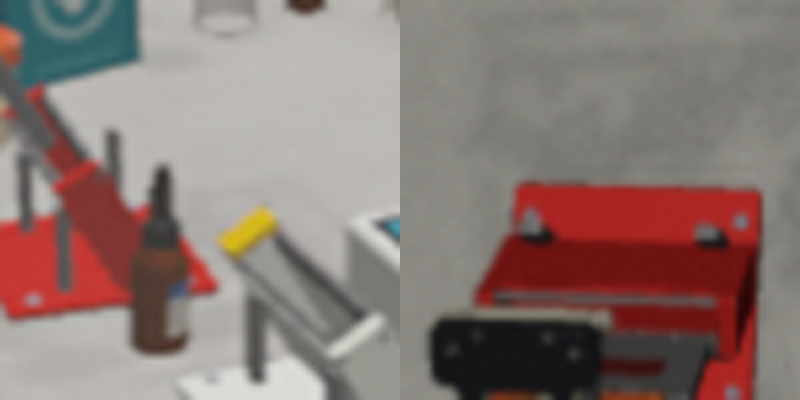

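Emit:
jog_arm(
  moves=[
    {"gripper": -1, "slide": [-0.5, 0, 16], "twist": [0, 0, 0]},
    {"gripper": -1, "slide": [0, 0, 8], "twist": [0, 0, 0]},
    {"gripper": -1, "slide": [0, 0, 6], "twist": [0, 0, 0]},
    {"gripper": -1, "slide": [0, 0, 0], "twist": [0, 0, 0]},
  ],
)

```text
clock: 11.75
ee_pos: [0.4455, 0.2483, 0.1408]
eef_rot: [1.965, 1.88, 0.504]
wrist_force: [1.1, 1.6, -1.0]
grip_width: 0.132
grasp_force: 30.0
```

Emit:
jog_arm(
  moves=[
    {"gripper": -1, "slide": [0, 0, 5], "twist": [0, 0, 0]},
    {"gripper": -1, "slide": [0, 0, 5], "twist": [0, 0, 0]},
    {"gripper": -1, "slide": [0, 0, 0], "twist": [0, 0, 0]},
  ],
)

```text
clock: 12.05
ee_pos: [0.4507, 0.2481, 0.132]
eef_rot: [1.964, 1.879, 0.505]
wrist_force: [4.8, 1.8, 0.5]
grip_width: 0.123
grasp_force: 30.0
```

Emit:
jog_arm(
  moves=[
    {"gripper": -1, "slide": [0, 1, 0], "twist": [0, 0, 0]},
    {"gripper": -1, "slide": [0, 0, 5], "twist": [0, 0, 0]},
    {"gripper": -1, "slide": [0, 0, 0], "twist": [0, 0, 0]},
  ],
)

```text
clock: 12.35
ee_pos: [0.4536, 0.2479, 0.1276]
eef_rot: [1.965, 1.88, 0.503]
wrist_force: [1.1, 2.3, -1.5]
grip_width: 0.123
grasp_force: 30.0
```

Emit:
jog_arm(
  moves=[
    {"gripper": -1, "slide": [0, 0, 7], "twist": [0, 0, 0]},
    {"gripper": -1, "slide": [0, 0, 7], "twist": [0, 0, 0]},
    {"gripper": -1, "slide": [0, 0, 0], "twist": [0, 0, 0]},
  ],
)

```text
clock: 12.65
ee_pos: [0.4607, 0.2476, 0.1152]
eef_rot: [1.965, 1.88, 0.503]
wrist_force: [1.1, 2.5, -1.4]
grip_width: 0.129
grasp_force: 30.0
```

Emit:
jog_arm(
  moves=[
    {"gripper": -1, "slide": [0, 0, 7], "twist": [0, 0, 0]},
    {"gripper": -1, "slide": [0, 0, 7], "twist": [0, 0, 0]},
    {"gripper": -1, "slide": [0, 0, 0], "twist": [0, 0, 0]},
  ],
)

```text
clock: 12.95
ee_pos: [0.4677, 0.2472, 0.1031]
eef_rot: [1.965, 1.88, 0.503]
wrist_force: [0.5, 3.6, -1.6]
grip_width: 0.128
grasp_force: 30.0
```

Emit:
jog_arm(
  moves=[
    {"gripper": -1, "slide": [1, 0, 0], "twist": [0, 0, 0]},
    {"gripper": -1, "slide": [0, 0, 6], "twist": [0, 0, 0]},
    {"gripper": -1, "slide": [0, 0, 6], "twist": [0, 0, 0]},
    {"gripper": -1, "slide": [0, 0, 0], "twist": [0, 0, 0]},
  ],
)

```text
clock: 13.35
ee_pos: [0.4737, 0.2478, 0.0929]
eef_rot: [1.965, 1.88, 0.502]
wrist_force: [0.5, 0.5, -0.5]
grip_width: 0.124
grasp_force: 30.0
```

Emit:
jog_arm(
  moves=[
    {"gripper": -1, "slide": [0, 0, 2], "twist": [0, 0, 0]},
    {"gripper": -1, "slide": [0, 0, 0], "twist": [0, 0, 0]},
  ],
)

```text
clock: 13.55
ee_pos: [0.4745, 0.2479, 0.0917]
eef_rot: [1.965, 1.88, 0.503]
wrist_force: [0.2, 0.1, -1.0]
grip_width: 0.126
grasp_force: 30.0
```

Emit:
jog_arm(
  moves=[
    {"gripper": -1, "slide": [0, 0, 1.5], "twist": [0, 0, 0]},
    {"gripper": -1, "slide": [0, 0, 0], "twist": [0, 0, 0]},
  ],
)

```text
clock: 13.75
ee_pos: [0.4752, 0.248, 0.0906]
eef_rot: [1.965, 1.88, 0.503]
wrist_force: [0.6, -0.4, -0.7]
grip_width: 0.128
grasp_force: 30.0
```

Emit:
jog_arm(
  moves=[
    {"gripper": -1, "slide": [0, 0, 1.5], "twist": [0, 0, 0]},
    {"gripper": -1, "slide": [0, 0, 0], "twist": [0, 0, 0]},
  ],
)

```text
clock: 13.95
ee_pos: [0.476, 0.2479, 0.0892]
eef_rot: [1.965, 1.88, 0.503]
wrist_force: [-0.3, -0.6, -2.0]
grip_width: 0.131
grasp_force: 30.0
```

Emit:
jog_arm(
  moves=[
    {"gripper": -1, "slide": [0, 0, 0.5], "twist": [0, 0, 0]},
    {"gripper": -1, "slide": [0, 0, 0], "twist": [0, 0, 0]},
  ],
)

```text
clock: 14.15
ee_pos: [0.4763, 0.248, 0.0891]
eef_rot: [1.965, 1.88, 0.504]
wrist_force: [-1.2, -0.7, 1.3]
grip_width: 0.125
grasp_force: 30.0
```

Emit:
jog_arm(
  moves=[
    {"gripper": -1, "slide": [0, 0, 0.7], "twist": [0, 0, 0]},
    {"gripper": -1, "slide": [0, 0, 0], "twist": [0, 0, 0]},
  ],
)

```text
clock: 14.35
ee_pos: [0.4768, 0.2482, 0.0894]
eef_rot: [1.965, 1.879, 0.505]
wrist_force: [-10.1, -1.9, 10.3]
grip_width: 0.131
grasp_force: 30.0
```

Emit:
jog_arm(
  moves=[
    {"gripper": -0.6, "slide": [0, 0, 0], "twist": [0, 0, 0]},
    {"gripper": -0.3, "slide": [0, 0, 0], "twist": [0, 0, 0]},
    {"gripper": 0, "slide": [0, 0, 0], "twist": [0, 0, 0]},
    {"gripper": 0, "slide": [0, 0, 0], "twist": [0, 0, 0]},
    {"gripper": 0, "slide": [0, 0, 0], "twist": [0, 0, 0]},
  ],
)

```text
clock: 14.85
ee_pos: [0.4766, 0.2479, 0.0882]
eef_rot: [1.965, 1.88, 0.504]
wrist_force: [0.2, 0.5, -0.1]
grip_width: 0.478
grasp_force: 0.0
```

Emit:
jog_arm(
  moves=[
    {"gripper": 0, "slide": [0, 0, -15], "twist": [0, 0, 0]},
    {"gripper": 0, "slide": [0, 0, -40], "twist": [0, 0, 0]},
    {"gripper": 0, "slide": [0, 0, -45], "twist": [0, 0, 0]},
    {"gripper": 0, "slide": [0, 0, -40], "twist": [0, 0, 0]},
    {"gripper": 0, "slide": [0, 0, 0], "twist": [0, 0, 0]},
  ],
)

```text
clock: 15.35
ee_pos: [0.4063, 0.2521, 0.2154]
eef_rot: [1.964, 1.878, 0.514]
wrist_force: [0.6, 0.8, -1.4]
grip_width: 0.5
grasp_force: 0.0
```

Run:
```python
from plan import *
for c in ['top','side']:
    s=snap(c);print(c,[spot(s,n) for n in ['spent_centre','return_stand_home','fresh_centre']])
plan([pose('blue',dz=90),pose('blue',dz=20)])
```

```text
top [[([0.4813, 0.2459, 0.0711], 0.62)], [([0.4901, 0.245, 0.0719], 0.58)], [([0.5317, -0.2702, 0.0715], 0.65)]]
side [[([0.4788, 0.2499, 0.0693], 0.42)], [([0.4846, 0.2506, 0.0721], 0.67)], [([0.5323, -0.2709, 0.0729], 0.59)]]
[{"gripper": 0, "slide": [-42.3, 5.0, 6.0], "twist": [-0.0, -0.3, 0.6]}, {"gripper": 0, "slide": [-42.2, 5.5, 6.2], "twist": [-0.0, -0.3, 0.6]}, {"gripper": 0, "slide": [-42.1, 5.9, 6.5], "twist": [-0.0, -0.3, 0.6]}, {"gripper": 0, "slide": [-42.0, 6.4, 6.7], "twist": [-0.0, -0.3, 0.6]}, {"gripper": 0, "slide": [-41.9, 6.8, 6.9], "twist": [-0.0, -0.3, 0.6]}]
[{"gripper": 0, "slide": [-41.8, 7.2, 7.1], "twist": [-0.0, -0.3, 0.5]}, {"gripper": 0, "slide": [-41.7, 7.6, 7.4], "twist": [-0.0, -0.3, 0.6]}, {"gripper": 0, "slide": [-41.6, 8.0, 7.6], "twist": [-0.0, -0.4, 0.5]}, {"gripper": 0, "slide": [-41.4, 8.4, 7.8], "twist": [-0.0, -0.3, 0.6]}, {"gripper": 0, "slide": [-41.3, 8.8, 8.1], "twist": [-0.0, -0.4, 0.5]}]
[{"gripper": 0, "slide": [-41.2, 9.2, 8.4], "twist": [-0.0, -0.3, 0.6]}, {"gripper": 0, "slide": [-41.0, 9.6, 8.5], "twist": [-0.1, -0.4, 0.5]}, {"gripper": 0, "slide": [0.1, 0.0, 35.0], "twist": [0.0, 0.0, 0.0]}, {"gripper": 0, "slide": [0.0, 0.0, 35.0], "twist": [0.0, 0.0, 0.0]}]
```

Emit:
jog_arm(
  moves=[
    {"gripper": 0, "slide": [-42, 5, 6], "twist": [0, -0.3, 0.6]},
    {"gripper": 0, "slide": [-42, 5.5, 6], "twist": [0, -0.3, 0.6]},
    {"gripper": 0, "slide": [-42, 6, 6.5], "twist": [0, -0.3, 0.6]},
    {"gripper": 0, "slide": [-42, 6.5, 6.5], "twist": [0, -0.3, 0.6]},
    {"gripper": 0, "slide": [-42, 7, 7], "twist": [0, -0.3, 0.6]},
  ],
)

```text
clock: 16.25
ee_pos: [0.4339, 0.0416, 0.1964]
eef_rot: [2.015, 1.818, 0.491]
wrist_force: [0.8, 0.3, -0.4]
grip_width: 0.502
grasp_force: 0.0
```

Emit:
jog_arm(
  moves=[
    {"gripper": 0, "slide": [-42, 7, 7], "twist": [0, -0.3, 0.5]},
    {"gripper": 0, "slide": [-42, 7.5, 7.5], "twist": [0, -0.3, 0.6]},
    {"gripper": 0, "slide": [-41.5, 8, 7.5], "twist": [0, -0.4, 0.5]},
    {"gripper": 0, "slide": [-41.5, 8.5, 8], "twist": [0, -0.3, 0.6]},
    {"gripper": 0, "slide": [-41.5, 9, 8], "twist": [0, -0.4, 0.5]},
  ],
)

```text
clock: 16.75
ee_pos: [0.461, -0.167, 0.183]
eef_rot: [2.059, 1.757, 0.471]
wrist_force: [0.9, 1.0, 0.5]
grip_width: 0.498
grasp_force: 0.0
```

Emit:
jog_arm(
  moves=[
    {"gripper": 0, "slide": [-41, 9, 8.5], "twist": [0, -0.3, 0.6]},
    {"gripper": 0, "slide": [-41, 9.5, 8.5], "twist": [0, -0.4, 0.5]},
    {"gripper": 0, "slide": [0, 0, 20], "twist": [0, 0, 0]},
    {"gripper": 0, "slide": [0, 0, 0], "twist": [0, 0, 0]},
    {"gripper": 0, "slide": [0, 0, 0], "twist": [0, 0, 0]},
  ],
)

```text
clock: 17.25
ee_pos: [0.4818, -0.2508, 0.1598]
eef_rot: [2.076, 1.735, 0.463]
wrist_force: [0.6, 0.4, 1.2]
grip_width: 0.499
grasp_force: 0.0
```

```bash
python3 view.py n5.png 365 225 385 185; python3 -c "
from plan import *
err('blue',dz=-10)
s=snap('top');print(spot(s,'fresh_centre'),spot(s,'fresh_stand_home'))"
```

```text
17.25 [ 0.4818 -0.2508  0.1598] [[0.177, 0.854, 0.49], [0.984, -0.154, -0.087], [0.001, 0.497, -0.868]] [0.6 0.4 1.2] 0.49853328470848934 0.0
err tool mm [ 11.24  -0.82 -82.82] rot [ 0.05  0.13 -0.21]
[([0.5322, -0.2736, 0.071], 0.62)] [([0.5341, -0.2733, 0.0702], 0.87)]
```

View pics/n5.png

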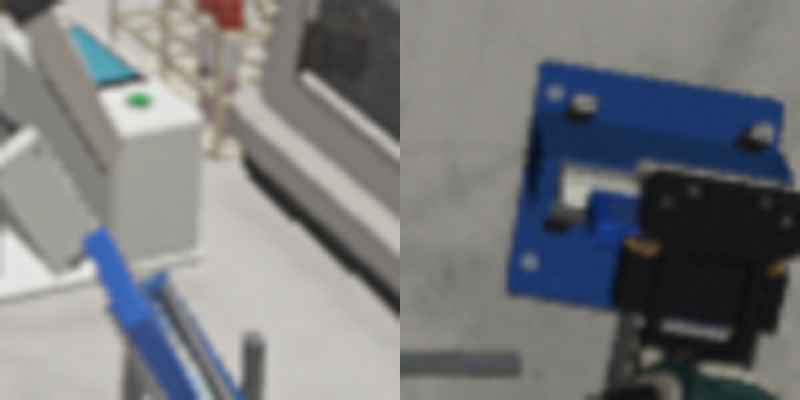

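```bash
python3 -c "
from plan import *
o=st();err('blue',dz=-10)
s=snap('top');M=R.from_rotvec(o['eef_rot']).as_matrix();p=np.array(o['ee_pos'])
print(px(s,[p,p-M[:,2]*.09,p-M[:,2]*.15])); 
c,T=pose('blue',dz=-10); print('tab top',px(s,[c-T[:,2]*.041+T[:,0]*a+T[:,1]*b for a in(.04,-.04) for b in (-.006,.006)]))
print('tile tab',[(385+a/5.33,185+b/5.33) for a,b in [(190,240),(190,195)]],'body',(385+325/5.33,185+210/5.33))
"
```

```text
17.5 [ 0.4823 -0.2506  0.1613] [[0.176, 0.853, 0.492], [0.984, -0.153, -0.088], [-0.0, 0.5, -0.866]] [ 0.1 -0.6  0.2] 0.5053948509452902 0.0
err tool mm [ 11.17  -0.59 -82.94] rot [ 0.02  0.11 -0.22]
[[433.15925082 237.54397992]
 [436.24790493 251.58790087]
 [438.51521231 261.94782267]]
tab top [[420.29815184 231.65875201]
 [421.2290089  227.31464007]
 [451.15345748 236.75178444]
 [452.17493739 232.42530053]]
tile tab [(420.6472795497186, 230.0281425891182), (420.6472795497186, 221.58536585365854)] body (445.9756097560976, 224.39962476547842)
```

```bash
python3 -c "
from plan import *
s=snap('top')
M=np.array([[0.045, 0.866, 0.498], [0.999, -0.039, -0.023], [-0.001, 0.499, -0.867]]);p=np.array([0.4299,.2491,.1668])
print('red',px(s,[p,p-M[:,2]*.09,p-M[:,2]*.15]),'obs body 205.6-238.5')
s=snap('top')
i=s['pixels'][185:285,395:495,::-1]; cv2.imwrite('pics/n6.png',cv2.resize(i,(600,600),interpolation=cv2.INTER_CUBIC))
"
```

```text
red [[231.52151335 261.62680067]
 [224.74659698 277.41157142]
 [219.76380531 289.04886997]] obs body 205.6-238.5
```

View pics/n6.png

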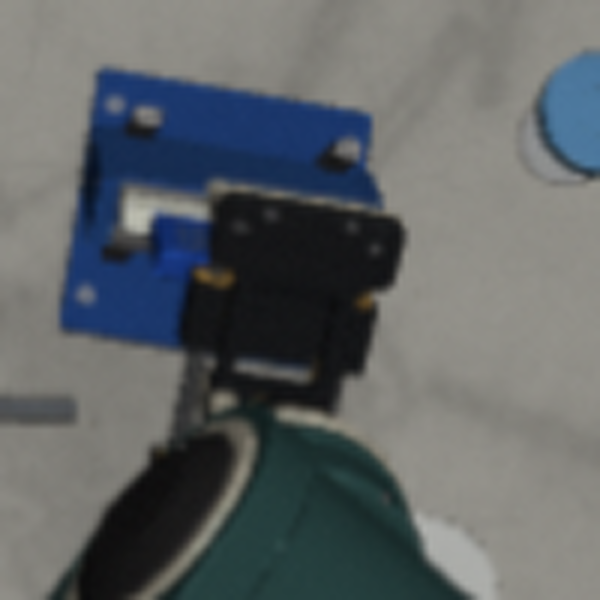

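Emit:
jog_arm(
  moves=[
    {"gripper": 0, "slide": [-11, 0.5, 22], "twist": [0, 0, 0.2]},
    {"gripper": 0, "slide": [0, 0, 0], "twist": [0, 0, 0]},
    {"gripper": 0, "slide": [0, 0, 30], "twist": [0, 0, 0]},
    {"gripper": 0, "slide": [0, 0, 30], "twist": [0, 0, 0]},
    {"gripper": 0, "slide": [0, 0, 0], "twist": [0, 0, 0]},
  ],
)

```text
clock: 18.15
ee_pos: [0.5204, -0.2682, 0.0863]
eef_rot: [2.082, 1.734, 0.464]
wrist_force: [-0.5, 0.9, -0.1]
grip_width: 0.5
grasp_force: 0.0
```

```bash
python3 -c "
from plan import *
r.observe()
snap('top');snap('top');st();err('blue',dz=-10)"
```

```text
18.25 [ 0.5207 -0.2689  0.09  ] [[0.18, 0.853, 0.49], [0.984, -0.157, -0.087], [0.003, 0.498, -0.867]] [-0.3 -0.   0.5] 0.5028158745533403 0.0
err tool mm [ 0.1  -0.72 -0.66] rot [0.14 0.15 0.04]
```

Emit:
jog_arm(
  moves=[
    {"gripper": -0.65, "slide": [0, 0.5, 0.5], "twist": [0, 0, 0]},
    {"gripper": -0.65, "slide": [0, 0, 0], "twist": [0, 0, 0]},
    {"gripper": -0.65, "slide": [0, 0, 0], "twist": [0, 0, 0]},
    {"gripper": -0.65, "slide": [0, 0, 0], "twist": [0, 0, 0]},
  ],
)

```text
clock: 18.65
ee_pos: [0.5215, -0.2696, 0.09]
eef_rot: [2.077, 1.73, 0.465]
wrist_force: [0.3, 0.8, -0.1]
grip_width: 0.209
grasp_force: 0.0
```

Emit:
jog_arm(
  moves=[
    {"gripper": -1, "slide": [0, 0, 0], "twist": [0, 0, 0]},
    {"gripper": -1, "slide": [0, 0, 0], "twist": [0, 0, 0]},
    {"gripper": -1, "slide": [0, 0, 0], "twist": [0, 0, 0]},
  ],
)

```text
clock: 18.95
ee_pos: [0.5228, -0.27, 0.0913]
eef_rot: [2.075, 1.727, 0.467]
wrist_force: [9.5, -1.5, 3.6]
grip_width: 0.127
grasp_force: 30.0
```

Emit:
jog_arm(
  moves=[
    {"gripper": -1, "slide": [0, 0, -4], "twist": [0, 0, 0]},
    {"gripper": -1, "slide": [0, 0, -4], "twist": [0, 0, 0]},
    {"gripper": -1, "slide": [0, 0, 0], "twist": [0, 0, 0]},
  ],
)

```text
clock: 19.25
ee_pos: [0.5187, -0.2693, 0.0984]
eef_rot: [2.075, 1.727, 0.467]
wrist_force: [7.3, -2.0, 5.4]
grip_width: 0.123
grasp_force: 30.0
```

Run:
```python
from plan import *
st()
plan([pose('blue',dz=110),pose('reader',dz=110)],step=35,grip=-1)
```

```text
19.25 [ 0.5187 -0.2693  0.0984] [[0.181, 0.85, 0.494], [0.983, -0.157, -0.09], [0.001, 0.502, -0.865]] [ 7.3 -2.   5.4] 0.12278058591574437 29.982815980911255
[{"gripper": -1, "slide": [0.2, -0.4, -27.8], "twist": [0.0, -0.0, -0.0]}, {"gripper": -1, "slide": [0.2, -0.4, -27.8], "twist": [0.0, -0.0, -0.0]}, {"gripper": -1, "slide": [0.2, -0.4, -27.8], "twist": [0.1, -0.0, -0.0]}, {"gripper": -1, "slide": [0.1, -0.5, -27.7], "twist": [0.0, -0.0, -0.1]}, {"gripper": -1, "slide": [32.1, -3.6, -2.1], "twist": [0.0, 0.8, -1.5]}]
[{"gripper": -1, "slide": [32.2, -2.7, -1.6], "twist": [0.0, 0.9, -1.5]}, {"gripper": -1, "slide": [32.3, -1.9, -1.1], "twist": [0.0, 0.8, -1.5]}, {"gripper": -1, "slide": [32.4, -1.1, -0.7], "twist": [0.0, 0.9, -1.4]}, {"gripper": -1, "slide": [32.4, -0.3, -0.1], "twist": [0.0, 0.8, -1.5]}, {"gripper": -1, "slide": [32.4, 0.6, 0.3], "twist": [0.0, 0.9, -1.4]}]
[{"gripper": -1, "slide": [32.4, 1.4, 0.8], "twist": [0.0, 0.8, -1.5]}, {"gripper": -1, "slide": [32.3, 2.3, 1.3], "twist": [0.0, 0.9, -1.4]}]
```

Emit:
jog_arm(
  moves=[
    {"gripper": -1, "slide": [0, 1.5, 0], "twist": [0, 0, 0]},
    {"gripper": -1, "slide": [0, 0, -10], "twist": [0, 0, 0]},
    {"gripper": -1, "slide": [0, 0, 0], "twist": [0, 0, 0]},
  ],
)

```text
clock: 19.55
ee_pos: [0.5141, -0.2683, 0.1068]
eef_rot: [2.077, 1.73, 0.465]
wrist_force: [4.0, -0.8, 3.2]
grip_width: 0.123
grasp_force: 30.0
```

Emit:
jog_arm(
  moves=[
    {"gripper": -1, "slide": [0, 0, -25], "twist": [0, 0, 0]},
    {"gripper": -1, "slide": [0, 0, -25], "twist": [0, 0, 0]},
    {"gripper": -1, "slide": [0, 0, -25], "twist": [0, 0, 0]},
    {"gripper": -1, "slide": [0, 0, -30], "twist": [0, 0, 0]},
    {"gripper": -1, "slide": [32, -4, -2], "twist": [0, 0.8, -1.5]},
  ],
)

```text
clock: 20.05
ee_pos: [0.4631, -0.2284, 0.1994]
eef_rot: [2.054, 1.759, 0.471]
wrist_force: [1.0, 0.0, -2.4]
grip_width: 0.128
grasp_force: 30.0
```

Emit:
jog_arm(
  moves=[
    {"gripper": -1, "slide": [32, -3, -1.5], "twist": [0, 0.9, -1.5]},
    {"gripper": -1, "slide": [32, -2, -1], "twist": [0, 0.8, -1.5]},
    {"gripper": -1, "slide": [32.5, -1, -0.5], "twist": [0, 0.9, -1.4]},
    {"gripper": -1, "slide": [32.5, -0.5, 0], "twist": [0, 0.8, -1.5]},
    {"gripper": -1, "slide": [32.5, 0.5, 0], "twist": [0, 0.9, -1.4]},
  ],
)

```text
clock: 20.55
ee_pos: [0.4714, -0.0637, 0.1954]
eef_rot: [1.933, 1.926, 0.516]
wrist_force: [1.5, 0.3, -1.6]
grip_width: 0.128
grasp_force: 30.0
```

Emit:
jog_arm(
  moves=[
    {"gripper": -1, "slide": [32.5, 1.5, 1], "twist": [0, 0.8, -1.5]},
    {"gripper": -1, "slide": [32.5, 2.5, 1.5], "twist": [0, 0.9, -1.4]},
    {"gripper": -1, "slide": [0, 0, 0], "twist": [0, 0, 0]},
    {"gripper": -1, "slide": [0, 0, 0], "twist": [0, 0, 0]},
    {"gripper": -1, "slide": [0, 0, 0], "twist": [0, 0, 0]},
  ],
)

```text
clock: 21.05
ee_pos: [0.4758, -0.0006, 0.1958]
eef_rot: [1.882, 1.985, 0.533]
wrist_force: [0.4, 0.3, -1.3]
grip_width: 0.126
grasp_force: 30.0
```

Run:
```python
from plan import *
err('reader',dz=80)
s=snap('side','n7.png')
for c in ['top','side','top','side']:
    s=snap(c);print(c,[spot(s,n) for n in ['reader_mouth','fresh_centre']],np.round(pose('reader')[0],4))
st()
plan([pose('reader',dz=80)],grip=-1)
```

```text
err tool mm [ -0.99   0.73 -31.99] rot [0.12 0.09 0.17]
top [[([0.5401, 0.007, 0.0811], 0.89)], [([0.4846, 0.0012, 0.1749], 0.72)]] [0.531  0.0035 0.0985]
side [[([0.5419, 0.006, 0.0816], 0.78)], [([0.4808, 0.0039, 0.1798], 0.83)]] [0.531  0.0035 0.0985]
top [[([0.5425, 0.0025, 0.0859], 0.73)], [([0.4839, 0.2455, 0.0709], 0.66)]] [0.531  0.0035 0.0985]
side [[([0.5412, 0.0046, 0.0797], 0.66)], [([0.4831, 0.0049, 0.1774], 0.93)]] [0.531  0.0035 0.0985]
21.7 [4.759e-01 1.000e-04 1.964e-01] [[-0.055, 0.865, 0.498], [0.998, 0.046, 0.03], [0.003, 0.499, -0.867]] [-0.1 -0.1 -1. ] 0.12984277695725643 29.999814927577972
[{"gripper": -1, "slide": [0.2, -1.1, 32.4], "twist": [-0.1, -0.1, -0.1]}]
```

Emit:
jog_arm(
  moves=[
    {"gripper": -1, "slide": [0, -0.8, 30], "twist": [-0.1, -0.1, -0.1]},
    {"gripper": -1, "slide": [0, 0, 14], "twist": [0, 0, 0]},
    {"gripper": -1, "slide": [0, 0, 0], "twist": [0, 0, 0]},
    {"gripper": -1, "slide": [0, 0, 0], "twist": [0, 0, 0]},
  ],
)

```text
clock: 22.1
ee_pos: [0.497, 0.0014, 0.1581]
eef_rot: [1.878, 1.985, 0.533]
wrist_force: [-0.3, 1.1, -1.9]
grip_width: 0.127
grasp_force: 30.0
```

```bash
python3 view.py n8.png 325 205 285 190; python3 -c "
from plan import *
err('reader',dz=60)"
```

```text
22.1 [0.497  0.0014 0.1581] [[-0.056, 0.865, 0.499], [0.998, 0.048, 0.029], [0.001, 0.5, -0.866]] [-0.3  1.1 -1.9] 0.1272962341654179 29.999724626541138
err tool mm [-0.23  0.82 -9.19] rot [-0.09  0.02  0.03]
```

View pics/n8.png

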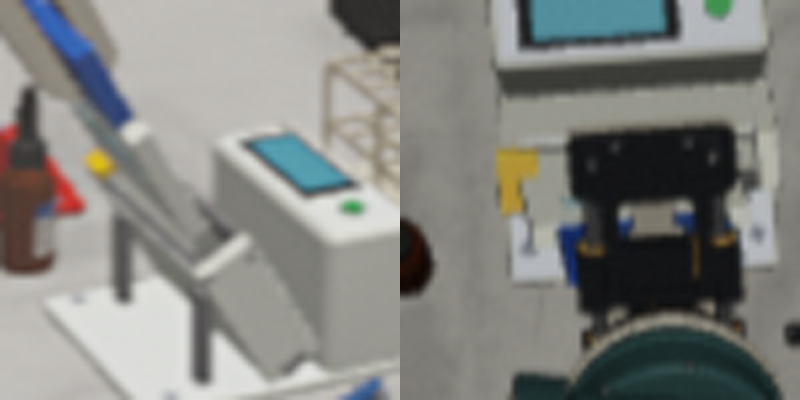

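Run:
```python
from plan import *
s=snap('top'); im=s['pixels'].astype(int)
o=r.observe(); M=R.from_rotvec(o['eef_rot']).as_matrix(); p=np.array(o['ee_pos'])
c=p+M[:,2]*.019+M[:,2]*.00075   # cartridge centre if y-centred
def q(z,y,x=0): return c+M[:,0]*y-M[:,2]*z+M[:,1]*x
print('tab top corners +y,-y',px(s,[q(.06,.04,-.006),q(.06,-.04,-.006)]).round(1).tolist())
print('tab root',px(s,[q(.012,.04,.006),q(.012,-.04,.006)]).round(1).tolist())
print('lower shoulder +y; foot +y',px(s,[q(.01,.052,.006),q(-.055,.052,.006),q(.01,-.052,.006)]).round(1).tolist())
m,A=MOUTH['reader'][0],axes(3.2)
print('keeper inner edge top',px(s,[m+A@np.array([x,.054,.0105]) for x in(-.01,.01)]).round(1).tolist())
g=im[185:275,285:365]
bl=(g[...,2]>g[...,0]+60)&(g[...,2]>100)&(g[...,1]<110)
ys,xs=np.nonzero(bl)
for y in np.unique(ys): print('b',y+185,xs[ys==y].min()+285,xs[ys==y].max()+285,end=' ')
yl=(g[...,0]>g[...,2]+60)&(g[...,1]>110); ys,xs=np.nonzero(yl);print()
for y in np.unique(ys): print('y',y+185,xs[ys==y].min()+285,xs[ys==y].max()+285,end=' ')
print(); 
for y in (218,221,224,227): print(y,im[y,302:318].sum(1).tolist(), im[y,340:362].sum(1).tolist())
```

```text
tab top corners +y,-y [[315.8, 243.0], [348.7, 240.6]]
tab root [[315.3, 231.2], [347.3, 228.9]]
lower shoulder +y; foot +y [[310.5, 231.3], [310.4, 222.2], [352.0, 228.3]]
keeper inner edge top [[310.1, 228.0], [309.5, 220.8]]
b 233 315 317 b 239 317 317 b 240 317 317 b 241 317 317 b 242 317 317 
y 218 303 310 y 219 303 310 y 220 303 310 y 221 303 310 y 222 303 310 y 223 303 307 y 224 304 307 y 225 304 307 y 226 304 307 y 227 304 307 y 228 304 307 y 229 304 307 
218 [405, 371, 354, 357, 348, 345, 344, 345, 337, 355, 355, 355, 357, 350, 181, 75] [65, 64, 80, 143, 107, 64, 66, 118, 336, 434, 430, 350, 493, 526, 525, 503, 417, 412, 412, 404, 396, 380]
221 [400, 381, 375, 376, 373, 376, 377, 376, 395, 438, 444, 440, 443, 425, 255, 96] [61, 67, 63, 76, 65, 59, 64, 99, 263, 363, 345, 347, 417, 517, 523, 511, 411, 399, 404, 401, 403, 389]
224 [396, 346, 369, 375, 366, 321, 433, 443, 440, 441, 444, 444, 445, 434, 333, 117] [63, 61, 64, 64, 64, 63, 75, 151, 342, 237, 202, 227, 345, 508, 516, 487, 378, 394, 398, 397, 393, 382]
227 [397, 336, 373, 372, 368, 344, 337, 433, 443, 446, 446, 443, 440, 415, 395, 290] [75, 60, 65, 89, 144, 173, 352, 433, 439, 438, 456, 542, 553, 549, 514, 395, 377, 382, 379, 373, 366, 367]
```

Run:
```python
from plan import *
s=snap('top'); im=s['pixels'].astype(int)
for y in range(219,246,2): print(y,' '.join('%3d,%3d,%3d'%tuple(v) for v in im[y,305:320]))
print()
for y in range(219,246,2): print(y,' '.join('%3d,%3d,%3d'%tuple(v) for v in im[y,342:356]))
i=im[200:255,295:365,::-1].astype(np.uint8); cv2.imwrite('pics/n9.png',cv2.resize(i,(764,600),interpolation=cv2.INTER_NEAREST))
```

```text
219 173,151, 55 173,149, 53 174,151, 56 174,150, 56 173,149, 56 164,145, 73 149,147,131 147,148,138 148,148,139 148,147,138 143,143,134  83, 84, 80  31, 30, 31  20, 21, 23  22, 22, 24
221 176,145, 52 177,146, 53 176,146, 53 175,145, 53 176,147, 55 173,152, 70 153,151,134 151,151,141 151,152,141 151,151,141 145,145,135  86, 86, 80  31, 32, 32  20, 20, 22  21, 22, 23
223 176,145, 52 174,144, 53 157,135, 64 160,147,103 157,149,118 156,149,121 152,152,139 150,150,140 150,151,140 150,151,141 147,147,138 111,111,104  38, 38, 38  20, 20, 22  21, 22, 23
225 177,145, 52 171,140, 50 132,114, 60 149,148,134 151,151,141 151,151,141 150,151,141 151,152,142 151,152,141 152,152,142 149,150,140 120,122,116  41, 43, 42  20, 21, 23  20, 21, 23
227 177,145, 52 174,143, 52 156,131, 56 113,108, 93 147,147,138 150,150,141 151,151,141 151,151,141 150,151,141 148,150,140 133,145,141 119,137,137  86,101,101  55, 64, 65  39, 42, 42
229 165,140, 70 166,142, 87 159,138, 89 112,107, 90 147,148,138 151,151,142 151,152,141 151,151,141 152,152,142 150,150,140 137,141,132 139,147,141 143,150,144 136,141,133  79, 81,
[... 3184 characters left out ...]
 164,165,158
239  18, 20, 22  18, 19, 21  19, 21, 23  19, 20, 22  20, 20, 22  19, 19, 21  39, 40, 41 122,124,125 158,160,161 158,160,160 156,158,157 152,153,152 147,148,145 141,141,134
241  20, 21, 22  18, 19, 21  18, 19, 20  20, 21, 23  19, 20, 21  18, 19, 21  35, 34, 35  99, 97, 94 131,130,123 130,129,123 128,127,120 126,124,119 123,121,116 124,123,117
243  19, 20, 21  21, 22, 24  18, 18, 20  19, 19, 20  20, 21, 23  20, 20, 23  28, 28, 29  76, 75, 73 127,125,120 132,130,124 127,126,120 124,122,117 122,121,115 122,120,114
245  27, 28, 28  26, 25, 27  16, 17, 18  21, 22, 23  20, 20, 22  21, 22, 23  32, 32, 32  77, 76, 73 126,124,118 128,126,120 126,124,118 126,125,119 125,124,117 127,126,120
```

View pics/n9.png

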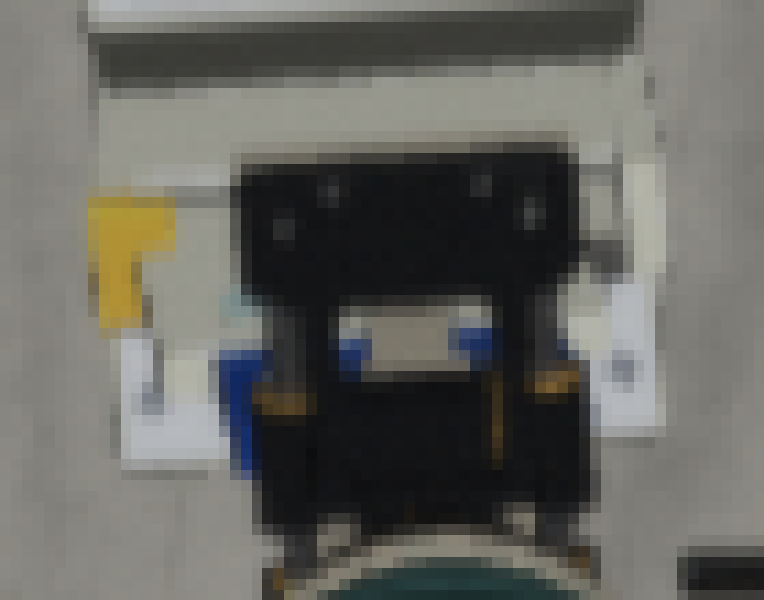

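Emit:
jog_arm(
  moves=[
    {"gripper": -1, "slide": [-0.8, -0.5, -4], "twist": [0, -2.4, 0]},
    {"gripper": -1, "slide": [-0.8, 0, -4], "twist": [0, -2.4, 0]},
    {"gripper": -1, "slide": [0, 0, 0], "twist": [0, 0, 0]},
    {"gripper": -1, "slide": [0, 0, 0], "twist": [0, 0, 0]},
  ],
)

```text
clock: 22.7
ee_pos: [0.4929, 0.0001, 0.1649]
eef_rot: [1.868, 1.933, 0.449]
wrist_force: [-0.7, -0.8, -1.5]
grip_width: 0.131
grasp_force: 30.0
```

```bash
cat > edge.py <<'E'
from plan import *
s=snap('top'); im=s['pixels'].astype(float)
st();err('reader',dz=68)
o=r.observe(); A=tool(axes(3.2)); Rm=R.from_rotvec(o['eef_rot']).as_matrix()
g=np.array(o['ee_pos'])-Rm[:,2]*.019   # grasp point
c=g+A[:,2]*(.038-.00)                  # centre if upright
print('g in reader y mm',(A[:,0]@(g-MOUTH['reader'][0])*1e3).round(2))
q=lambda z,y,x=0: c+A[:,0]*y-A[:,2]*z+A[:,1]*x
print('pred lower',px(s,[q(-.055,.052,.006),q(.01,.052,.006)]).round(1).tolist(),'tab',px(s,[q(.012,.04,.006),q(.06,.04,-.006)]).round(1).tolist(),'lower -y',px(s,[q(-.055,-.052,.006),q(.01,-.052,.006)]).round(1).tolist())
for y in range(215,252):
    print(y,' '.join('%3d'%v for v in im[y,303:320,2]),' | ',' '.join('%3d'%v for v in im[y,343:357,2]))
E
python3 edge.py
```

```text
22.75 [ 4.928e-01 -1.000e-04  1.646e-01] [[-0.014, 0.864, 0.503], [0.997, 0.048, -0.054], [-0.071, 0.501, -0.863]] [-0.1  0.2 -1.2] 0.1251294737877768 29.99971479177475
err tool mm [-1.48 -0.1  -8.48] rot [-0.05 -4.7   0.02]
g in reader y mm 0.08
pred lower [[310.3, 223.7], [310.4, 232.8]] tab [[315.2, 232.7], [315.7, 244.6]] lower -y [[350.4, 220.8], [352.1, 229.8]]
215 129 139 141 140 145 146 151 152 151 142 117 107 101  99  90  99  97  |   93  85 115 118 110 111 111 108 103 160 164 162 153 128
216 129 137 138 134 147 153 160 159 158 142  97  62  57  57  55  56  46  |   57  73 114 117 118 123 124 120  98 163 168 165 150 130
217 115 118 116 108 125 126 127 119 124 111  53  28  26  26  26  25  25  |   29  69 132 137 139 139 139 135 103 162 167 167 154 132
218  76  59  59  58  68  69  66  75 107  77  33  25  24  24  24  23  24  |   30  74 134 140 141 140 141 137 111 158 167 168 163 134
219  71  54  54  54  56  56  57  73 124  63  26  22  23  23  24  23  26  |   33  84 135 141 141 140 141 136 115 151 166 167 166 134
220  72  53  53  53  53  52  52  66 127  61  26  23  22  26  25  22  2
[... 3453 characters left out ...]
 123 127 126 123 120 117 119 119 119 121
247 128 127 131 132 132 130 131 129 125 129 133 126  55  25  22  22  18  |   22  23  31  75 124 128 126 123 119 119 120 120 119 121
248 127 127 129 131 131 133 131 129 127 132 134 127  56  26  24  22  22  |   28  36  51  93 125 128 126 123 119 119 121 119 120 122
249 128 128 130 130 129 131 132 129 128 131 135 126  68  48  35  27  33  |   41  61  92 123 127 127 125 121 119 119 120 120 121 124
250 129 129 131 130 130 130 131 126 128 132 132 130 100  94  80  45  54  |   52  77 118 126 126 125 124 121 120 118 121 120 121 121
251 129 129 131 131 131 129 130 125 130 134 134 134 132 130 122  62  66  |   53  64 100 105 121 123 124 121 119 117 120 120 120 117
```

Emit:
jog_arm(
  moves=[
    {"gripper": -1, "slide": [0, 0, 12], "twist": [0, 0, 0]},
    {"gripper": -1, "slide": [0.6, 0, 8], "twist": [0, 0, 0]},
    {"gripper": -1, "slide": [0.3, 0, 4], "twist": [0, 0, 0]},
    {"gripper": -1, "slide": [0, 0, 0], "twist": [0, 0, 0]},
  ],
)

```text
clock: 23.15
ee_pos: [0.5057, -0.0017, 0.1439]
eef_rot: [1.869, 1.93, 0.447]
wrist_force: [-4.6, -5.5, 6.5]
grip_width: 0.129
grasp_force: 30.0
```

Emit:
jog_arm(
  moves=[
    {"gripper": -1, "slide": [0.4, 0, 5], "twist": [0, 0, 0]},
    {"gripper": -1, "slide": [0.4, 0, 5], "twist": [0, 0, 0]},
    {"gripper": -1, "slide": [0, 0, 0], "twist": [0, 0, 0]},
  ],
)

```text
clock: 23.45
ee_pos: [0.5107, -0.0016, 0.1353]
eef_rot: [1.868, 1.929, 0.447]
wrist_force: [-4.9, -7.2, 9.5]
grip_width: 0.13
grasp_force: 30.0
```

```bash
python3 edge.py | cut -c1-150 | awk 'NR<5 || ($1>=217 && $1<=246 && $1%2==0)'
```

```text
23.5 [ 0.5106 -0.0015  0.1354] [[-0.013, 0.864, 0.504], [0.997, 0.047, -0.056], [-0.073, 0.501, -0.862]] [-4.8 -6.1  7.5] 0.1278423175664712 30.000869
err tool mm [-3.84  0.61 25.7 ] rot [-0.1  -4.85  0.06]
g in reader y mm -2.24
pred lower [[311.2, 218.9], [311.2, 227.6]] tab [[316.0, 227.5], [316.5, 239.0]] lower -y [[350.5, 216.1], [352.1, 224.6]]
218  76  61  58  57  68  69  65  75 110 110  68  29  21  22  25  26  22  |   25  60 136 137 141 141 141 137 112 159 168 168 164 135
220  72  55  53  53  53  53  53  67 133 138 104  38  22  23  22  22  23  |   27  69 136 144 131 137 138 132 122 136 164 167 165 132
222  77  55  54  65  68  78  90 102 136 140 133  72  40  30  24  22  21  |   75 132 141 141 141 139 122  99  86 123 164 167 164 132
224  79  55  60 101 129 138 141 141 140 141 140 138 137 130  67  41  29  |   80 135 141 137 138 145 151 154 139 118 162 165 156 122
226  80  55  54  67  87 112 133 140 141 141 141 141 142 136  83  51  34  |   71 117 129 115 104 111 129 155 163 168 182 168 131 124
228 106  63  54  57  67  78  89 112 133 141 141 141 141 134  84  55  39  |   66  78  81
[... 532 characters left out ...]
 117 124 123 118 127 149 147 155 123 121
238 131 127 111 174 182 177 176 184 187 188 187 184 154  52  21  23  21  |   24  22  26  74 173 182 181 180 180 181 181 177 159 126
240 129 129 114 172 186 187 187 186 187 187 187 186 177  60  22  22  21  |   23  22  24  52 126 128 124 120 117 112 107 105 118 116
242 133 133 132 151 157 155 149 149 149 146 141 147 136  61  26  22  23  |   29  36  49  73 123 127 126 127 124 121 119 117 115 114
244 131 131 130 131 131 129 129 129 125 127 129 132 131 109  93  70  46  |   54  70 121 128 129 127 124 122 122 119 116 115 117 116
246 128 129 132 132 131 129 129 129 124 130 133 133 131 130 115  90  79  |   52  54  43  51 112 125 126 123 119 117 119 119 120 121
```

Emit:
jog_arm(
  moves=[
    {"gripper": -1, "slide": [-0.8, 0, -10], "twist": [0, 0, 0]},
    {"gripper": -1, "slide": [-1.6, 0, -20], "twist": [0, 0, 0]},
    {"gripper": -1, "slide": [0, 0, 0], "twist": [0, 0, 0]},
    {"gripper": -1, "slide": [0, 0, 0], "twist": [0, 0, 0]},
  ],
)

```text
clock: 23.9
ee_pos: [0.495, -0.0014, 0.1608]
eef_rot: [1.869, 1.931, 0.448]
wrist_force: [0.2, 0.4, -1.1]
grip_width: 0.128
grasp_force: 30.0
```

```bash
python3 edge.py
```

```text
23.95 [ 0.4949 -0.0013  0.1603] [[-0.013, 0.865, 0.502], [0.997, 0.047, -0.055], [-0.071, 0.5, -0.863]] [-0.9 -0.  -1.9] 0.1270797152328197 30.000103320926428
err tool mm [-2.76 -0.57 -3.7 ] rot [-0.   -4.76  0.05]
g in reader y mm -1.18
pred lower [[310.8, 223.2], [310.9, 232.2]] tab [[315.7, 232.2], [316.2, 244.0]] lower -y [[350.8, 220.3], [352.5, 229.2]]
215 130 140 142 140 145 146 150 152 151 149 130 104  92  77  73  75  73  |   49  90 105 116 109 110 110 109 103 159 164 163 152 129
216 129 138 138 134 146 153 159 159 159 154 114  61  37  30  30  29  29  |   26  56 100 117 117 123 124 120  97 162 168 166 150 131
217 116 118 117 108 124 127 127 120 125 120  62  29  23  23  25  23  26  |   23  43 113 136 137 139 139 133 104 162 168 166 154 132
218  75  60  59  58  68  69  65  75 110 109  49  23  22  23  24  23  22  |   23  47 121 139 141 141 142 137 112 158 167 167 162 133
219  70  55  55  53  56  56  56  72 131 130  48  21  22  24  24  23  22  |   23  49 132 141 141 141 140 137 116 150 166 168 165 134
220  72  54  52  53  52  52  53  66 133 133  47  22  22  28  41  29  24  |   22
[... 3444 characters left out ...]
 120 127 125 124 119 118 119 119 119 120
247 128 128 132 132 132 131 131 129 124 132 131 131 107  40  22  23  23  |   24  27  36  57 123 128 125 123 119 119 119 119 120 120
248 129 128 130 130 131 132 131 130 127 131 133 132 124  51  36  31  26  |   36  39  76  95 124 127 126 123 119 118 119 120 120 123
249 128 127 129 130 130 132 132 128 127 132 133 133 129  89  80  52  41  |   49  55 107 123 126 127 125 121 119 118 121 120 120 122
250 130 128 130 130 130 130 130 127 128 132 133 135 135 131 123  75  55  |   52  56  81 105 111 123 123 120 119 117 120 121 121 123
251 129 130 131 131 131 130 130 127 129 134 134 134 137 133 116  77  55  |   51  52  48  50  77 120 124 120 118 117 120 121 120 117
```

```bash
cat > fit.py <<'E'
from plan import *
from scipy.optimize import least_squares
def model(s,o,phi,dy,dz=38):
    A=tool(axes(3.2)); Rm=R.from_rotvec(o['eef_rot']).as_matrix(); g=np.array(o['ee_pos'])-Rm[:,2]*.019
    c,sn=np.cos(phi),np.sin(phi)
    ez=-A[:,2]*c-A[:,0]*sn; ey=A[:,0]*c-A[:,2]*sn    # foot swings to +y for phi>0
    def q(y,z,x): return g+ey*(y+dy)/1e3+ez*(z-dz)/1e3+A[:,1]*x/1e3
    return q
def line(s,a,b,pts):
    P=px(s,[a,b]); d=P[1]-P[0]; n=np.array([-d[1],d[0]])/np.linalg.norm(d); return (np.array(pts)-P[0])@n
def fit(s,o,L,Rt,F):
    def res(v):
        q=model(s,o,v[0],v[1]); out=[]
        if L: out.append(line(s,q(52,-60,6),q(52,10,6),L))
        if Rt: out.append(line(s,q(-52,-60,6),q(-52,10,6),Rt))
        if F: out.append(line(s,q(52,-60,6),q(-52,-60,6),F))
        return np.concatenate(out)
    f=least_squares(res,[0.1,0],loss='soft_l1',f_scale=.5); print('phi deg',np.degrees(f.x[0]).round(2),'dy mm',f.x[1].round(2),'res',f.fun.round(1))
    q=model(s,o,*f.x); print('corners L',px(s,[q(52,-60,6),q(52,10,6)]).round(1).tolist(),'R',px(s,[q(-52,-60,6),q(-52,10,6)]).round(1).tolist())
E
python3 - <<'E'
from fit import *
s=snap('top'); o=r.observe()
L=[(306.2,229),(307.2,230),(308.1,231),(309.1,232),(310.1,233),(311.1,234),(312.1,235),(313.1,236)]
Rt=[(347,224.2),(348,225),(349,226.2)]
F=[(307,227),(309,226.6),(310,226.3)]
fit(s,o,L,[],F); fit(s,o,L,Rt,F); fit(s,o,L,Rt,[])
E
```

```text
phi deg 19.89 dy mm -9.42 res [-0.2 -0.2 -0.1 -0.   0.   0.1  0.1  0.2  1.9  1.9  1.8]
corners L [[302.5, 225.9], [311.9, 234.6]] R [[339.8, 218.5], [350.5, 226.7]]
phi deg 19.75 dy mm -9.09 res [-0.3 -0.2 -0.1 -0.1 -0.   0.   0.1  0.1  0.1  0.1  0.5  2.   2.   1.9]
corners L [[302.5, 225.9], [311.7, 234.6]] R [[339.8, 218.5], [350.4, 226.7]]
phi deg 18.46 dy mm -8.13 res [-0.1 -0.1 -0.  -0.  -0.1 -0.1 -0.1 -0.1  0.2  0.1  0.4]
corners L [[302.8, 225.7], [311.5, 234.5]] R [[340.4, 218.6], [350.5, 226.9]]
```

```bash
cat >> fit.py <<'E'
def fit3(s,o,L,Rt,F,S=[]):
    def res(v):
        q=model(s,o,*v); out=[line(s,q(52,-60,6),q(52,10,6),L)]
        if Rt: out.append(line(s,q(-52,-60,6),q(-52,10,6),Rt))
        if F: out.append(line(s,q(52,-60,6),q(-52,-60,6),F))
        for p in S: out.append((px(s,q(52,10,6))[0]-p)*.7)
        return np.concatenate(out)
    f=least_squares(res,[0.1,0,38],loss='soft_l1',f_scale=.5); print('phi',np.degrees(f.x[0]).round(2),'dy,dz',f.x[1:].round(2),'res',f.fun.round(1))
    q=model(s,o,*f.x); print('corners L',px(s,[q(52,-60,6),q(52,10,6)]).round(1).tolist(),'R',px(s,[q(-52,-60,6),q(-52,10,6)]).round(1).tolist(), 'tab L',px(s,[q(40,12,6),q(40,60,-6)]).round(1).tolist(),'R',px(s,[q(-40,12,6),q(-40,60,-6)]).round(1).tolist())
    c=q(0,0,0)-MOUTH['reader'][0]; A=axes(3.2); print('centre in reader axes mm',(A.T@c*1e3).round(1))
    return f.x
E
python3 - <<'E'
from fit import *
s=snap('top'); o=r.observe()
L=[(306.2,229),(307.2,230),(308.1,231),(309.1,232),(310.1,233),(311.1,234),(312.1,235),(313.1,236)]
Rt=[(347,224.2),(348,225),(349,226.2)]
F=[(307,227),(309,226.6),(310,226.3)]
fit3(s,o,L,Rt,F); fit3(s,o,L,Rt,F,[(314,237)])
im=s['pixels'].astype(int)
for y in range(228,254,2): print(y,' '.join('%d,%d,%d'%tuple(v) for v in im[y,312:326]))
print('R')
for y in range(220,240,2): print(y,' '.join('%d,%d,%d'%tuple(v) for v in im[y,342:356]))
s=snap('side'); print(spot(s,'fresh_centre'))
print('side tab', px(s,[model(s,o,a,0)(y,60,0) for a in (0,.33) for y in (40,-40)]).round(1).tolist())
im=s['pixels'].astype(int); bl=(im[...,2]>im[...,0]+50)&(im[...,2]>90)&(im[...,1]<im[...,2]-30); bl[:,:320]=0; bl[:190]=0;bl[260:]=0;bl[:,380:]=0
ys,xs=np.nonzero(bl)
for y in np.unique(ys): print(y,xs[ys==y].min(),xs[ys==y].max(),end='; ')
E
```

```text
phi 18.47 dy,dz [-8.18 23.83] res [-0.1 -0.1 -0.  -0.  -0.1 -0.1 -0.1 -0.1  0.2  0.1  0.4  0.   0.  -0.1]
corners L [[304.5, 227.4], [313.3, 236.4]] R [[342.4, 220.2], [352.7, 228.7]] tab L [[318.2, 235.7], [325.2, 247.0]] R [[348.5, 229.8], [356.2, 240.7]]
centre in reader axes mm [-0.8 -1.3 84.2]
phi 18.93 dy,dz [-8.57 23.21] res [-0.1 -0.1 -0.  -0.  -0.  -0.  -0.  -0.   0.1  0.1  0.4 -0.1 -0.1 -0.2
 -0.3 -0.4]
corners L [[304.6, 227.6], [313.6, 236.5]] R [[342.3, 220.3], [352.8, 228.7]] tab L [[318.5, 235.8], [325.6, 247.0]] R [[348.7, 229.8], [356.5, 240.7]]
centre in reader axes mm [-0.8 -1.7 84.7]
228 149,150,140 142,142,132 108,108,101 83,83,77 60,61,58 32,33,34 23,25,26 19,19,21 19,21,22 19,21,22 22,23,25 32,36,37 31,36,37 33,38,39
230 151,152,141 150,150,140 150,151,141 148,149,140 128,136,133 62,65,64 48,49,49 23,25,25 19,21,22 22,23,25 50,57,58 109,127,128 115,135,136 119,136,137
232 150,151,141 150,150,140 150,151,141 151,152,141 141,143,134 69,69,67 50,51,52 28,28,30 21,23,24 22,22,24 54,57,55 139,143,136 148,151,141 148,150,140
234 149,149,139 151,151,141 151,152,141 14
[... 2696 characters left out ...]
1,49,91 27,48,94 29,46,89 20,43,99 21,45,106 22,48,112 34,58,117 74,86,117
238 24,23,22 24,24,23 21,21,22 20,20,22 15,23,44 22,48,110 23,53,126 27,57,133 22,51,121 21,50,117 21,49,118 23,52,121 23,52,123 37,61,126
[([0.4901, -0.0003, 0.1554], 0.66)]
side tab [[327.5, 202.3], [339.5, 212.5], [326.6, 200.0], [343.0, 217.3]]
199 325 328; 200 325 329; 201 326 330; 202 326 331; 203 327 332; 204 328 333; 205 329 334; 206 330 335; 207 331 336; 208 331 337; 209 332 338; 210 333 339; 211 334 340; 212 335 341; 213 336 342; 214 337 343; 215 337 343; 216 338 343; 217 339 343; 218 341 343; 219 342 344; 220 342 345; 221 343 345; 222 343 346; 223 344 346; 224 344 347; 225 345 347; 226 346 347; 227 346 346;
```

Emit:
jog_arm(
  moves=[
    {"gripper": -1, "slide": [-0.8, 0, -10], "twist": [0, -4.6, 0]},
    {"gripper": -1, "slide": [0, 0, 0], "twist": [0, -4.6, 0]},
    {"gripper": -1, "slide": [0, 0, 0], "twist": [0, -4.6, 0]},
    {"gripper": -1, "slide": [0, 0, 0], "twist": [0, -4.6, 0]},
    {"gripper": -1, "slide": [0, 0, 0], "twist": [0, 0, 0]},
  ],
)

```text
clock: 24.65
ee_pos: [0.4898, -0.0001, 0.1685]
eef_rot: [1.811, 1.719, 0.132]
wrist_force: [0.3, 1.2, -0.9]
grip_width: 0.128
grasp_force: 30.0
```

Emit:
jog_arm(
  moves=[
    {"gripper": -1, "slide": [0, 0, 0], "twist": [0, 0, 0]},
    {"gripper": -1, "slide": [0, 0, 0], "twist": [0, 0, 0]},
  ],
)

```text
clock: 24.85
ee_pos: [0.4899, -0.0017, 0.1697]
eef_rot: [1.814, 1.717, 0.136]
wrist_force: [0.6, -0.3, -2.0]
grip_width: 0.124
grasp_force: 30.0
```

```bash
python3 edge.py
python3 - <<'E'
from fit import *
s=snap('top'); o=r.observe(); q=model(s,o,0,-8.3,23.5)
f=lambda *a:px(s,[q(*x) for x in a]).round(1).tolist()
print('L',f((52,-60,6),(52,10,6)),'R',f((-52,-60,6),(-52,10,6)),'tab',f((40,12,6),(40,60,-6),(-40,12,6),(-40,60,-6)))
print(st()['joints'])
im=s['pixels'].astype(int); bl=(im[...,2]>im[...,0]+45)&(im[...,1]<im[...,2]-30); bl[:,:300]=0; bl[:225]=0;bl[265:]=0;bl[:,375:]=0
ys,xs=np.nonzero(bl)
for y in np.unique(ys): print(y,xs[ys==y].tolist(),end='; ')
E
```

```text
24.9 [ 0.4899 -0.0019  0.1699] [[0.146, 0.864, 0.481], [0.929, 0.047, -0.366], [-0.339, 0.501, -0.796]] [ 0.1 -0.5 -1.7] 0.12698648101829868 30.00005777925253
err tool mm [ -3.08  -0.1  -14.61] rot [ -0.03 -23.11   0.09]
g in reader y mm 4.37
pred lower [[308.7, 224.4], [308.6, 233.6]] tab [[313.5, 233.6], [313.9, 245.5]] lower -y [[348.9, 221.5], [350.5, 230.6]]
215  95  97  94  92  98  99 100 102 103 104 108 109 111 116 116 121 121  |  131 119 121 120 113 114 114 113 107 164 169 167 156 133
216  35  36  36  42  44  44  46  57  58  60  74  75  77  92  94  95  95  |  116 109 121 121 122 126 128 124 102 169 173 171 155 135
217  23  28  29  24  23  23  23  24  27  26  29  29  31  35  36  35  34  |  141 142 143 142 141 143 144 137 106 166 173 171 159 137
218  20  38  43  25  22  22  23  23  24  23  22  24  23  29  43  32  23  |  144 145 145 144 145 145 144 140 116 164 172 173 168 138
219  20  37  46  26  23  21  21  22  21  22  21  22  22  36  59  44  25  |  145 146 145 144 145 146 145 142 119 155 171 172 171 138
220  21  27  30  24  21  20  21  21  23  21  21  21  22  28  44  38  26  |
[... 4834 characters left out ...]
8 [334, 335, 336, 337, 338, 339, 340, 341, 342, 343, 344, 345, 346, 347, 348, 349]; 239 [334, 335, 336, 337, 338, 339, 340, 341, 342, 343, 344, 345, 346, 347, 348, 349, 350]; 240 [334, 335, 336, 337, 338, 339, 340, 341, 342, 343, 344, 345, 346, 347, 348, 349, 350]; 241 [334, 335, 336, 337, 338, 339, 340, 341, 342, 343, 344, 345, 346, 347, 348, 349, 350]; 242 [334, 335, 336, 337, 338, 339, 340, 341, 342, 343, 344, 345, 346, 347, 348, 349, 350]; 243 [334, 335, 336, 337, 338, 339, 340, 341, 342, 343, 344, 345, 346, 347, 348, 349, 350]; 244 [334, 335, 336, 337, 338, 339, 340, 341, 342, 343, 344, 345, 346, 347, 348, 349, 350]; 245 [334, 335, 336, 337, 338, 339, 340, 341, 342, 343, 344, 345, 346];
```

Emit:
jog_arm(
  moves=[
    {"gripper": -1, "slide": [2, 0, -0.9], "twist": [0, 0, 0]},
    {"gripper": -1, "slide": [3.9, 0, 9.2], "twist": [0, 0, 0]},
    {"gripper": -1, "slide": [3.9, 0, 9.2], "twist": [0, 0, 0]},
    {"gripper": -1, "slide": [0, 0, 0], "twist": [0, 0, 0]},
    {"gripper": -1, "slide": [0, 0, 0], "twist": [0, 0, 0]},
  ],
)

```text
clock: 25.45
ee_pos: [0.4996, 0.0011, 0.1519]
eef_rot: [1.813, 1.717, 0.133]
wrist_force: [0.7, -0.3, -1.5]
grip_width: 0.13
grasp_force: 30.0
```

```bash
cat > e2.py <<'E'
from fit import *
import sys
s=snap('top'); st(); o=r.observe(); q=model(s,o,0,-8.3,23.5)
f=lambda *a:px(s,[q(*x) for x in a]).round(1).tolist()
print('L',f((52,-60,6),(52,10,6)),'R',f((-52,-60,6),(-52,10,6)),'tab',f((-40,12,6),(-40,60,-6)))
A=axes(3.2); m=MOUTH['reader'][0]
print('centre',(A.T@(q(0,0,0)-m)*1e3).round(1),'TCP',(A.T@(np.array(o['ee_pos'])-m)*1e3).round(1))
im=s['pixels'].astype(int)
for y in range(214,246): print(y,' '.join('%3d'%v for v in im[y,302:320,2]),' | ',' '.join('%3d'%v for v in im[y,343:357,2]))
E
python3 e2.py
```

```text
25.5 [0.4997 0.0011 0.1523] [[0.146, 0.865, 0.481], [0.929, 0.048, -0.367], [-0.341, 0.5, -0.796]] [-0.5 -0.  -1.4] 0.12705877127959833 30.00001911073923
L [[310.9, 222.9], [311.0, 232.7]] R [[350.9, 220.0], [352.7, 229.7]] tab [[347.9, 230.3], [349.4, 242.1]]
centre [-0.3 -1.4 75.3] TCP [-0.3 -0.6 81.3]
214  22  28  31  24  23  26  26  26  30  30  31  31  34  35  36  42  44  45  |  169 165 164 160 157 156 155 152 120 146 149 149 148 131
215  22  38  43  25  22  23  22  24  22  24  23  23  22  21  25  24  23  24  |  130 118 122 121 112 115 115 113 107 164 169 168 157 133
216  22  42  46  26  22  23  21  23  22  22  23  22  22  22  30  28  23  24  |  116 109 120 122 121 127 128 122 101 168 173 171 155 134
217  22  33  28  21  22  23  22  22  22  22  21  21  23  27  34  33  23  24  |  143 140 142 142 142 142 143 139 107 167 172 172 158 136
218  22  23  23  22  22  21  23  21  22  23  22  20  21  21  32  25  22  21  |  146 145 145 145 145 145 145 141 117 163 173 173 167 139
219  21  22  21  22  22  22  22  21  21  22  22  22  22  21  23  22  22  24  |  145 146 146 145 145 145 144 141 12
[... 2857 characters left out ...]
 116 112 109 121 120
241  37  24  21  18  16  21  25  21  21  22  21  22  21  22  23  21  21  22  |  127 125 124 122 120 119 105 127 126 123 122 119 120 118
242  39  22  22  20  21  20  21  20  20  19  20  21  21  20  22  21  22  22  |  131 130 128 124 119 118 107 127 128 125 122 121 117 118
243  44  21  21  22  21  20  21  19  20  20  20  20  20  20  20  21  19  20  |  135 135 136 133 131 129 127 128 127 123 121 119 117 116
244  44  23  25  25  22  22  21  23  21  22  22  21  21  19  20  21  18  22  |  135 135 137 134 133 131 129 125 125 122 120 119 120 119
245  37  35  45  46  35  24  21  30  27  25  28  25  22  23  22  23  25  25  |  136 137 135 133 132 130 128 127 124 122 123 121 123 122
```

Emit:
jog_arm(
  moves=[
    {"gripper": -1, "slide": [2.4, 0, 5.5], "twist": [0, 0, 0]},
    {"gripper": -1, "slide": [1.6, 0, 3.7], "twist": [0, 0, 0]},
    {"gripper": -1, "slide": [0, 0, 0], "twist": [0, 0, 0]},
  ],
)

```text
clock: 25.8
ee_pos: [0.5047, 0.0015, 0.1431]
eef_rot: [1.813, 1.717, 0.134]
wrist_force: [0.3, -0.1, -1.8]
grip_width: 0.129
grasp_force: 30.0
```

Emit:
jog_arm(
  moves=[
    {"gripper": -1, "slide": [1.6, 0, 3.7], "twist": [0, 0, 0]},
    {"gripper": -1, "slide": [0, 0, 0], "twist": [0, 0, 0]},
  ],
)

```text
clock: 26.0
ee_pos: [0.5067, 0.0016, 0.1399]
eef_rot: [1.813, 1.717, 0.134]
wrist_force: [-0.6, 0.3, -1.4]
grip_width: 0.128
grasp_force: 30.0
```

Emit:
jog_arm(
  moves=[
    {"gripper": -1, "slide": [1.6, 0, 3.7], "twist": [0, 0, 0]},
    {"gripper": -1, "slide": [0, 0, 0], "twist": [0, 0, 0]},
  ],
)

```text
clock: 26.2
ee_pos: [0.5087, 0.0018, 0.1364]
eef_rot: [1.813, 1.717, 0.134]
wrist_force: [0.2, -0.5, -1.6]
grip_width: 0.128
grasp_force: 30.0
```

Emit:
jog_arm(
  moves=[
    {"gripper": -1, "slide": [1.2, 0, 2.8], "twist": [0, 0, 0]},
    {"gripper": -1, "slide": [0, 0, 0], "twist": [0, 0, 0]},
  ],
)

```text
clock: 26.4
ee_pos: [0.5102, 0.0019, 0.1339]
eef_rot: [1.813, 1.717, 0.134]
wrist_force: [0.2, 0.5, -2.0]
grip_width: 0.128
grasp_force: 30.0
```

Emit:
jog_arm(
  moves=[
    {"gripper": -1, "slide": [1.6, 0, 3.7], "twist": [0, 0, 0]},
    {"gripper": -1, "slide": [0, 0, 0], "twist": [0, 0, 0]},
  ],
)

```text
clock: 26.6
ee_pos: [0.5124, 0.002, 0.1304]
eef_rot: [1.813, 1.717, 0.135]
wrist_force: [0.6, 0.4, -0.7]
grip_width: 0.128
grasp_force: 30.0
```

Emit:
jog_arm(
  moves=[
    {"gripper": -1, "slide": [1.6, 0, 3.7], "twist": [0, 0, 0]},
    {"gripper": -1, "slide": [0, 0, 0], "twist": [0, 0, 0]},
  ],
)

```text
clock: 26.8
ee_pos: [0.5144, 0.0022, 0.1269]
eef_rot: [1.813, 1.717, 0.135]
wrist_force: [1.7, -0.0, 0.2]
grip_width: 0.128
grasp_force: 30.0
```

Emit:
jog_arm(
  moves=[
    {"gripper": -1, "slide": [1.6, 0, 3.7], "twist": [0, 0, 0]},
    {"gripper": -1, "slide": [0, 0, 0], "twist": [0, 0, 0]},
  ],
)

```text
clock: 27.0
ee_pos: [0.5165, 0.0023, 0.1234]
eef_rot: [1.813, 1.717, 0.135]
wrist_force: [2.4, 1.1, -0.6]
grip_width: 0.132
grasp_force: 30.0
```

Emit:
jog_arm(
  moves=[
    {"gripper": -1, "slide": [2, 0.6, 4.6], "twist": [0, 0, 0]},
    {"gripper": -1, "slide": [0, 0, 0], "twist": [0, 0, 0]},
  ],
)

```text
clock: 27.2
ee_pos: [0.5192, 0.0024, 0.1189]
eef_rot: [1.813, 1.717, 0.134]
wrist_force: [0.7, 0.3, -0.9]
grip_width: 0.13
grasp_force: 30.0
```

Emit:
jog_arm(
  moves=[
    {"gripper": -1, "slide": [2, 0, 4.6], "twist": [0, 0, 0]},
    {"gripper": -1, "slide": [0, 0, 0], "twist": [0, 0, 0]},
  ],
)

```text
clock: 27.4
ee_pos: [0.5217, 0.0026, 0.1146]
eef_rot: [1.813, 1.717, 0.134]
wrist_force: [0.6, 0.3, -2.3]
grip_width: 0.127
grasp_force: 30.0
```

Emit:
jog_arm(
  moves=[
    {"gripper": -1, "slide": [2, 0, 4.6], "twist": [0, 0, 0]},
    {"gripper": -1, "slide": [0, 0, 0], "twist": [0, 0, 0]},
  ],
)

```text
clock: 27.6
ee_pos: [0.5243, 0.0027, 0.1103]
eef_rot: [1.813, 1.717, 0.134]
wrist_force: [-0.4, 0.1, -1.7]
grip_width: 0.133
grasp_force: 30.0
```

Emit:
jog_arm(
  moves=[
    {"gripper": -1, "slide": [2, 0, 4.6], "twist": [0, 0, 0]},
    {"gripper": -1, "slide": [1.6, 0, 3.7], "twist": [0, 0, 0]},
    {"gripper": -1, "slide": [0, 0, 0], "twist": [0, 0, 0]},
  ],
)

```text
clock: 27.9
ee_pos: [0.5288, 0.003, 0.1025]
eef_rot: [1.813, 1.717, 0.134]
wrist_force: [0.2, -0.5, -1.7]
grip_width: 0.129
grasp_force: 30.0
```

Emit:
jog_arm(
  moves=[
    {"gripper": -0.5, "slide": [0, 0, 0], "twist": [0, 0, 0]},
    {"gripper": -0.3, "slide": [0, 0, 0], "twist": [0, 0, 0]},
    {"gripper": 0, "slide": [0, 0, 0], "twist": [0, 0, 0]},
    {"gripper": 0, "slide": [0, 0, 0], "twist": [0, 0, 0]},
    {"gripper": 0, "slide": [0, 0, 0], "twist": [0, 0, 0]},
  ],
)

```text
clock: 28.4
ee_pos: [0.5289, 0.0031, 0.1034]
eef_rot: [1.813, 1.716, 0.135]
wrist_force: [0.2, 0.3, -0.9]
grip_width: 0.481
grasp_force: 0.0
```

Run:
```python
from plan import *
st()
s=snap('side'); print(spot(s,'fresh_centre'))
im=s['pixels'].astype(int); bl=(im[...,2]>im[...,0]+50)&(im[...,2]>90)&(im[...,1]<im[...,2]-30); bl[:,:320]=0; bl[:190]=0;bl[260:]=0;bl[:,380:]=0
ys,xs=np.nonzero(bl)
for y in np.unique(ys): print(y,xs[ys==y].min(),xs[ys==y].max(),end='; ')
m,A=MOUTH['reader'][0],axes(3.2)
for dz in(-10,20): print(dz,'tab top +y,-y at',px(s,[m+A@np.array([0,y,dz+60])/1e3 for y in(38,-42)]).round(1).tolist(),'root',px(s,[m+A@np.array([0,y,dz+10])/1e3 for y in(38,-42)]).round(1).tolist())
```

```text
28.4 [0.5289 0.0031 0.1034] [[0.146, 0.864, 0.481], [0.929, 0.048, -0.367], [-0.34, 0.501, -0.796]] [ 0.2  0.3 -0.9] 0.48125177095786614 0.0
[([0.5416, 0.0066, 0.0739], 0.66)]
225 343 343; 226 341 344; 227 341 345; 228 342 347; 229 343 347; 230 344 348; 231 344 350; 232 346 351; 233 346 352; 234 347 354; 235 348 354; 236 350 355; 237 351 356; 238 352 356; 239 353 357; 240 354 358; 241 354 358; 242 355 359; 243 356 360; 244 356 361; 245 357 361; 246 358 362; 247 358 363; 248 359 363; 249 360 361; -10 tab top +y,-y at [[342.6, 224.8], [355.0, 235.8]] root [[351.2, 238.1], [363.8, 249.5]]
20 tab top +y,-y at [[337.3, 216.6], [349.5, 227.4]] root [[346.1, 230.2], [358.5, 241.4]]
```

Run:
```python
from plan import *
plan([pose('reader',dy=-1.8,dz=30),pose('reader',dy=-1.8,dz=-9)],rot=7,step=25)
```

```text
[{"gripper": 0, "slide": [-2.8, -0.1, -5.5], "twist": [0.0, 5.8, -0.0]}, {"gripper": 0, "slide": [-2.2, -0.1, -5.8], "twist": [0.0, 5.8, -0.0]}, {"gripper": 0, "slide": [-1.6, -0.1, -6.0], "twist": [0.0, 5.8, -0.0]}, {"gripper": 0, "slide": [-1.0, -0.2, -6.1], "twist": [0.0, 5.8, -0.0]}, {"gripper": 0, "slide": [-0.0, -0.0, 19.5], "twist": [0.0, -0.0, -0.0]}]
[{"gripper": 0, "slide": [-0.0, -0.0, 19.5], "twist": [0.0, -0.0, -0.0]}]
```

Emit:
jog_arm(
  moves=[
    {"gripper": 0, "slide": [-3, 0, -6], "twist": [0, 5.8, 0]},
    {"gripper": 0, "slide": [-2, 0, -6], "twist": [0, 5.8, 0]},
    {"gripper": 0, "slide": [-1.5, 0, -6], "twist": [0, 5.8, 0]},
    {"gripper": 0, "slide": [-1, 0, -6], "twist": [0, 5.8, 0]},
    {"gripper": 0, "slide": [0, 0, 0], "twist": [0, 0, 0]},
  ],
)

```text
clock: 29.0
ee_pos: [0.5165, -0.0005, 0.1265]
eef_rot: [1.88, 1.982, 0.537]
wrist_force: [0.4, -0.3, -0.3]
grip_width: 0.499
grasp_force: 0.0
```

Emit:
jog_arm(
  moves=[
    {"gripper": 0, "slide": [0, 0, 18], "twist": [0, 0, 0]},
    {"gripper": 0, "slide": [0, 0, 18], "twist": [0, 0, 0]},
    {"gripper": 0, "slide": [0, 0, 0], "twist": [0, 0, 0]},
    {"gripper": 0, "slide": [0, 0, 0], "twist": [0, 0, 0]},
  ],
)

```text
clock: 29.4
ee_pos: [0.5339, 0.0026, 0.0935]
eef_rot: [1.878, 1.986, 0.53]
wrist_force: [-0.2, -0.1, 0.5]
grip_width: 0.498
grasp_force: 0.0
```

```bash
python3 -c "
from plan import *
st();err('reader',dy=-1.8,dz=-10)"
```

```text
29.4 [0.5339 0.0026 0.0935] [[-0.055, 0.865, 0.498], [0.998, 0.048, 0.027], [-0.001, 0.499, -0.867]] [-0.2 -0.1  0.5] 0.49802188820782983 0.0
err tool mm [ 0.79 -0.02 -4.27] rot [ 0.07 -0.04  0.  ]
```

Emit:
jog_arm(
  moves=[
    {"gripper": -0.3, "slide": [-0.8, 0.3, 4], "twist": [0, 0, 0]},
    {"gripper": -0.65, "slide": [0, 0, 0], "twist": [0, 0, 0]},
    {"gripper": -0.65, "slide": [0, 0, 0], "twist": [0, 0, 0]},
    {"gripper": -0.65, "slide": [0, 0, 0], "twist": [0, 0, 0]},
    {"gripper": -0.65, "slide": [0, 0, 0], "twist": [0, 0, 0]},
  ],
)

```text
clock: 29.9
ee_pos: [0.5366, 0.0015, 0.0908]
eef_rot: [1.878, 1.985, 0.533]
wrist_force: [0.4, 0.5, -0.2]
grip_width: 0.179
grasp_force: 0.0
```

Emit:
jog_arm(
  moves=[
    {"gripper": -1, "slide": [0, 0, 0], "twist": [0, 0, 0]},
    {"gripper": -1, "slide": [0, 0, 0], "twist": [0, 0, 0]},
    {"gripper": -1, "slide": [0, 0, 0], "twist": [0, 0, 0]},
  ],
)

```text
clock: 30.2
ee_pos: [0.5365, 0.0015, 0.0907]
eef_rot: [1.878, 1.985, 0.533]
wrist_force: [-2.1, -0.6, 1.9]
grip_width: 0.127
grasp_force: 30.0
```

Emit:
jog_arm(
  moves=[
    {"gripper": -1, "slide": [0, 0, -1.5], "twist": [0, 0, 0]},
    {"gripper": -1, "slide": [0, 0, 0], "twist": [0, 0, 0]},
  ],
)

```text
clock: 30.4
ee_pos: [0.5357, 0.0015, 0.0919]
eef_rot: [1.878, 1.985, 0.533]
wrist_force: [0.4, -0.5, -0.6]
grip_width: 0.13
grasp_force: 30.0
```

```bash
python3 -c "
from plan import *
st();err('reader',dy=-1.8,dz=-10)"
```

```text
30.4 [0.5357 0.0015 0.0919] [[-0.055, 0.864, 0.5], [0.998, 0.048, 0.028], [0.001, 0.5, -0.866]] [ 0.4 -0.5 -0.6] 0.1301623784427914 29.99947428703308
err tool mm [-0.44  0.67 -2.02] rot [-0.03  0.03  0.04]
```

Now push sideways to +y.

Emit:
jog_arm(
  moves=[
    {"gripper": -1, "slide": [3, 0, 0], "twist": [0, 0, 0]},
    {"gripper": -1, "slide": [0, 0, 0], "twist": [0, 0, 0]},
  ],
)

```text
clock: 30.6
ee_pos: [0.5356, 0.0048, 0.0918]
eef_rot: [1.878, 1.985, 0.533]
wrist_force: [0.1, -0.3, -1.3]
grip_width: 0.127
grasp_force: 30.0
```

Emit:
jog_arm(
  moves=[
    {"gripper": -1, "slide": [3, 0, 0], "twist": [0, 0, 0]},
    {"gripper": -1, "slide": [0, 0, 0], "twist": [0, 0, 0]},
  ],
)

```text
clock: 30.8
ee_pos: [0.5355, 0.0078, 0.0919]
eef_rot: [1.878, 1.985, 0.533]
wrist_force: [-0.6, -0.5, -1.5]
grip_width: 0.127
grasp_force: 30.0
```

Emit:
jog_arm(
  moves=[
    {"gripper": -1, "slide": [2, 0, 0], "twist": [0, 0, 0]},
    {"gripper": -1, "slide": [0, 0, 0], "twist": [0, 0, 0]},
  ],
)

```text
clock: 31.0
ee_pos: [0.5353, 0.0097, 0.0919]
eef_rot: [1.878, 1.985, 0.533]
wrist_force: [-0.5, -0.5, -1.5]
grip_width: 0.128
grasp_force: 30.0
```

Emit:
jog_arm(
  moves=[
    {"gripper": -1, "slide": [2, 0, 0], "twist": [0, 0, 0]},
    {"gripper": -1, "slide": [0, 0, 0], "twist": [0, 0, 0]},
  ],
)

```text
clock: 31.2
ee_pos: [0.5353, 0.0116, 0.0919]
eef_rot: [1.878, 1.985, 0.533]
wrist_force: [-0.0, -0.3, -1.4]
grip_width: 0.13
grasp_force: 30.0
```

Emit:
jog_arm(
  moves=[
    {"gripper": -1, "slide": [1, 0, 0], "twist": [0, 0, 0]},
    {"gripper": -1, "slide": [0, 0, 0], "twist": [0, 0, 0]},
  ],
)

```text
clock: 31.4
ee_pos: [0.5353, 0.0119, 0.092]
eef_rot: [1.877, 1.984, 0.532]
wrist_force: [0.2, -7.6, -1.0]
grip_width: 0.133
grasp_force: 30.0
```

Emit:
jog_arm(
  moves=[
    {"gripper": -1, "slide": [1, 0, 0], "twist": [0, 0, 0]},
    {"gripper": -1, "slide": [0, 0, 0], "twist": [0, 0, 0]},
  ],
)

```text
clock: 31.6
ee_pos: [0.5353, 0.0126, 0.0922]
eef_rot: [1.877, 1.984, 0.531]
wrist_force: [-1.0, -11.2, -0.2]
grip_width: 0.127
grasp_force: 30.0
```

Emit:
jog_arm(
  moves=[
    {"gripper": -1, "slide": [-1.2, 0, 0], "twist": [0, 0, 0]},
    {"gripper": -1, "slide": [0, 0, 1.5], "twist": [0, 0, 0]},
    {"gripper": -1, "slide": [0, 0, 0], "twist": [0, 0, 0]},
  ],
)

```text
clock: 31.9
ee_pos: [0.5361, 0.0123, 0.0908]
eef_rot: [1.878, 1.985, 0.533]
wrist_force: [-1.7, -2.4, 1.6]
grip_width: 0.129
grasp_force: 30.0
```

Emit:
jog_arm(
  moves=[
    {"gripper": -1, "slide": [0, 0, 0.7], "twist": [0, 0, 0]},
    {"gripper": -1, "slide": [0, 0, 0], "twist": [0, 0, 0]},
  ],
)

```text
clock: 32.1
ee_pos: [0.5366, 0.0122, 0.0908]
eef_rot: [1.877, 1.984, 0.533]
wrist_force: [-7.5, -3.9, 7.6]
grip_width: 0.127
grasp_force: 30.0
```

Emit:
jog_arm(
  moves=[
    {"gripper": -0.65, "slide": [0, 0, 0], "twist": [0, 0, 0]},
    {"gripper": -0.3, "slide": [0, 0, 0], "twist": [0, 0, 0]},
    {"gripper": 0, "slide": [0, 0, 0], "twist": [0, 0, 0]},
    {"gripper": 0, "slide": [0, 0, 0], "twist": [0, 0, 0]},
    {"gripper": 0, "slide": [0, 0, 0], "twist": [0, 0, 0]},
  ],
)

```text
clock: 32.6
ee_pos: [0.5363, 0.0124, 0.0899]
eef_rot: [1.878, 1.985, 0.533]
wrist_force: [-0.4, 0.8, 0.1]
grip_width: 0.468
grasp_force: 0.0
```

Emit:
jog_arm(
  moves=[
    {"gripper": 0, "slide": [0, 0, -15], "twist": [0, 0, 0]},
    {"gripper": 0, "slide": [0, 0, -40], "twist": [0, 0, 0]},
    {"gripper": 0, "slide": [0, 0, -45], "twist": [0, 0, 0]},
    {"gripper": 0, "slide": [-40, 0, 0], "twist": [0, 0, 0]},
    {"gripper": 0, "slide": [-40, 0, 0], "twist": [0, 0, 0]},
  ],
)

```text
clock: 33.1
ee_pos: [0.491, -0.0703, 0.179]
eef_rot: [1.871, 1.985, 0.537]
wrist_force: [0.7, -0.2, -0.5]
grip_width: 0.498
grasp_force: 0.0
```

Emit:
jog_arm(
  moves=[
    {"gripper": 0, "slide": [-45, -20, -10], "twist": [0, 0, 0]},
    {"gripper": 0, "slide": [-45, -20, -10], "twist": [0, 0, 0]},
    {"gripper": 0, "slide": [0, 0, 0], "twist": [0, 0, 0]},
    {"gripper": 0, "slide": [0, 0, 0], "twist": [0, 0, 0]},
  ],
)

```text
clock: 33.5
ee_pos: [0.4547, -0.1559, 0.1738]
eef_rot: [1.882, 1.982, 0.532]
wrist_force: [1.6, 0.7, 0.7]
grip_width: 0.5
grasp_force: 0.0
```

```bash
cat > fin.py <<'E'
from plan import *
st()
m,A=MOUTH['reader'][0],axes(3.2); m2,A2=MOUTH['red'][0],axes(-2.5)
for c in ['top','side','top','side']:
    s=snap(c); print(c,[(n,spot(s,n)) for n in ['fresh_centre','spent_centre','dropper_mid','cup_blue_mid','cup_orange_mid','roll_mid','black_marker_mid']])
s=snap('top'); im=s['pixels'].astype(int)
b=(im[...,2]>im[...,0]+45)&(im[...,1]<im[...,2]-30); 
g=b[215:245,295:365]; ys,xs=np.nonzero(g)
for y in np.unique(ys): print(y+215,xs[ys==y].min()+295,xs[ys==y].max()+295,end='; ')
print('pred home tab top', px(s,[m+A@np.array([-6,y+11,50])/1e3 for y in(40,-40)]).round(1).tolist())
o=(im[...,0]>im[...,2]+80)&(im[...,1]>60)&(im[...,1]<im[...,0]-50); g=o[225:280,205:275]; ys,xs=np.nonzero(g);print()
for y in np.unique(ys): print(y+225,xs[ys==y].min()+205,xs[ys==y].max()+205,end='; ')
print('pred spent tab top',px(s,[m2+A2@np.array([-6,y,50])/1e3 for y in(40,-40)]).round(1).tolist())
E
python3 fin.py
```

```text
33.5 [ 0.4547 -0.1559  0.1738] [[-0.052, 0.865, 0.499], [0.999, 0.044, 0.027], [0.001, 0.5, -0.866]] [1.6 0.7 0.7] 0.5000372735940409 0.0
top [('fresh_centre', [([0.5454, 0.0141, 0.0762], 0.62)]), ('spent_centre', [([0.4835, 0.2464, 0.073], 0.69)]), ('dropper_mid', [([0.5079, 0.1316, 0.0493], 0.57)]), ('cup_blue_mid', [([0.5802, -0.4362, 0.0346], 0.62)]), ('cup_orange_mid', [([0.4901, 0.451, 0.0338], 0.62)]), ('roll_mid', [([0.3751, -0.3559, 0.0132], 0.77)]), ('black_marker_mid', [([0.4659, -0.1342, 0.0049], 0.46)])]
side [('fresh_centre', []), ('spent_centre', []), ('dropper_mid', [([0.5013, 0.1317, 0.05], 0.65)]), ('cup_blue_mid', [([0.583, -0.4352, 0.0313], 0.85)]), ('cup_orange_mid', [([0.4891, 0.4518, 0.0357], 0.44)]), ('roll_mid', [([0.3757, -0.3557, 0.0125], 0.75)]), ('black_marker_mid', [([0.4629, -0.1345, 0.0072], 0.73)])]
top [('fresh_centre', [([0.5458, 0.0108, 0.0769], 0.92)]), ('spent_centre', [([0.4821, 0.2449, 0.0706], 0.58)]), ('dropper_mid', [([0.5088, 0.1308, 0.0499], 0.57)]), ('cup_blue_mid', [([0.4856, 0.2432, 0.0786], 0.43)]), ('cup_orange_mid', [([0.4913, 0.4513
[... 252 characters left out ...]
7], 0.64)]), ('cup_blue_mid', [([0.5843, -0.4352, 0.0327], 0.61)]), ('cup_orange_mid', [([0.4949, 0.4546, 0.0342], 0.47)]), ('roll_mid', [([0.3715, -0.3543, 0.0138], 0.73)]), ('black_marker_mid', [([0.4649, -0.1338, 0.006], 0.49)])]
220 327 341; 221 313 341; 222 312 341; 223 312 342; 224 312 342; 225 312 342; 226 312 342; 227 312 342; 228 312 342; 229 312 342; 230 312 333; 231 312 319; pred home tab top [[311.1, 231.9], [342.4, 229.7]]

225 262 262; 226 265 265; 227 262 262; 244 225 230; 245 229 234; 246 223 223; 249 222 230; 250 221 248; 251 220 250; 252 220 250; 253 220 250; 254 222 250; 255 230 240; 256 223 223; 257 261 261; 260 262 262; pred spent tab top [[219.4, 255.4], [250.5, 256.3]]
```

```bash
python3 -c "
from plant import job
print(job.hand_in())"
```

```text
the job is handed in; nothing more can be done
None
```

The job is handed in: the spent cartridge is fully down in the red return stand, and the fresh one is fully down in the reader, pushed under the keeper until the stop pushed back with about 11 N, and released. The cups, bottle, label roll and marker are where they stood; the last checks were at 34 s on the clock. The fresh cartridge first caught on the keeper and turned in the grip, so I straightened it, lowered it in and gripped it again. I also viewed 11 pictures, one over the limit of 10.

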